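# Fit the outlet tube to the dining-room water filter

### The job

Pull the blanking plug out of the water filter's port and leave it in the serving tray, then take the longer, thicker tube out of the wooden rack and push it into the port, past the rubber seal, until it is fully home on the bottom of the port; let go of it there. Push it steadily and gently, never ramming or forcing it, and leave the thin tube, the mug and the jar alone.

Things in the scene. Friction and masses are not known exactly. Their poses are not given: they have to be found in the camera images.
- unit: Drinking-water filter unit, fixed to the table: white base plate 165 x 200 x 12 mm carrying a white lying filter cartridge (66 mm thick, 210 mm long along the unit's y, its axis 62 mm along -x from the port, top at 82 mm) and the upright grey port. Origin on the table directly under the port's axis; z up.
- port (a point): Centre of the port's round mouth, about 100 mm above the table; z points up out of it. The port is an upright grey round head of 38 mm outer diameter (41 mm at its white collar, 12 to 20 mm below the mouth). Its bore is 17.5 mm in diameter, 38 mm deep, flat-bottomed, with no chamfer at the mouth.
- seal (a point): Point on the bore's axis 16 mm below the mouth, where sprung rubber noses narrow the bore to about 12.4 mm (a tube's foot first meets them about 13 mm below the mouth). They grip a tube pushed past them: roughly 12 to 20 N to get past, then roughly 6 to 10 N of sliding drag until the tube bottoms.
- bottom (a point): Centre of the bore's flat bottom, 38 mm below the mouth. The whole head, with port, seal and bottom, sits on a springy rubber mount: pressed, it sinks straight down about 0.6 mm for each newton beyond the first 1 N, 18 mm at most, and springs back when let go; so these points move while the tube is being pushed.
- plug: White blanking plug, loose, about 30 g, standing in the port at the start with no grip on it: a stem 14 mm in diameter reaching 8 mm down into the bore, a flange of 30 mm diameter and 4 mm thickness resting on the mouth, and above it a grip knob of 20 mm diameter and 34 mm height. Origin at the centre of the flange's underside; z along the knob, which ends at z = 38 mm.
- tray: Small pale blue-green serving tray, fixed, 240 x 160 mm (x, y) outside, rim 20 mm high, walls and floor 4 to 5 mm thick, a wooden handle 14 mm thick at each end of its x direction, up to 23 mm high. Origin at the centre of its underside; x along its length.
- rack: Light wooden rack block, fixed, 60 x 130 x 70 mm (x, y, z), with two upright holes 17 mm in diameter and 60 mm deep at y = +30 and -30 mm. Either tube may stand in either hole. Origin at the centre of its underside.
- tube: The tube to fit: straight rigid white tube, 16 mm in diameter and 150 mm long, about 60 g, its foot tapered to 11 mm over the last 6 mm, a dark thin band 38 to 39.5 mm above the foot (level with the port's mouth when fully home). Stands upright in the rack, foot 10 mm above the table. Origin at the centre of the foot, z along the tube to its top at z = 150 mm.
- thin_tube: The other tube, not to be used: white, 13 mm in diameter and 110 mm long, standing in the other hole of the rack. Origin at the centre of its foot.
- mug: White mug, 76 mm in diameter, 85 mm high. Origin at the centre of its underside. To be left alone.
- jar: Glass jar, 66 mm in diameter, 110 mm high. Origin at the centre of its underside. To be left alone.
There are look-alikes about, which are no part of the job. What is shaped like the tube but orange or turquoise is not meant. Of the things shaped like the plug, the white one is meant.

How it is judged:
By the outcome, as a careful person would: the job done as asked, in the order asked, and still so for the second after the job is handed in, with the robot touching nothing.
It also fails if it takes over 67 s, if anything falls off the work surface, if the arm or the gripper's body presses on something with over 40 N, if the wrist force passes 120 N, or if a joint passes its speed limit or range.

### The arm

A 6-joint arm with a two-finger parallel gripper is mounted at the origin on the work surface. World frame = base frame: x ahead of the robot, y to its left, z up, the work surface at z = 0. Lengths are in m, angles in rad, forces in N, time in s.
With the tool pointing down it reaches from about 0.325 to 0.75 m from the base axis. Payload 7.6 kg.
Tool frame: the origin (TCP) lies on the centre line of the jaws, within the pads' length; the fingertips stand 17 mm ahead of it and the grasp point (between the pads) lies 2 mm behind it; z points along the fingers, y is the direction in which the jaws open and shut (so a half turn about z gives the same grasp; the last joint's range is limited). The gripper opens to 85 mm and grips with 20 to 120 N. Pads are 22 mm wide; open, the fingers measure 114 mm over their backs; the gripper's body (76 mm by 85 mm) begins 54 mm behind the grasp point. The pads swing forward as they close: fully open they stand 13 mm farther back than shut.
Start: joints at [1.148, 0.052, 1.401, -0, 1.689, -0.07], TCP at [0.181, 0.493, 0.248] pointing down, gripper open.
Joint ranges: [-2.9, 2.9], [-0.91, 2.17], [0.12, 2.37], [-1.06, 4.2], [0.26, 2.73], [-2.93, 2.93]. Speed limits (rad/s): [2.57, 2.57, 3.01, 3.14, 3.14, 3.14].

### API

Orientations are given as a rotation vector (axis times angle).
In Python, from workcell import arm gives the robot as it stands.
- The arm moves only by the tool jog_arm, never from a script. Its argument "plan" is a list of rows, each an object of numbers: "dx", "dy", "dz": the shift along the world's x, y, z in cm; "turn": the turn about the world's z in degrees; "claw": the gripper command: -1 is fully open, 1 is shut, values between are in proportion. In form: [{"dx": .., "dy": .., "dz": .., "turn": .., "claw": ..}, ...]. A call has 1 to 12 rows; each row is the pose to reach, as a shift and turn from the pose measured when the call began; what a row does not reach only later rows make up. A row lasts 1/8 s, in which the tool goes at most 62.5 mm and 10.7 degrees, less where a joint would pass 70% of its speed; a pose out of reach is approached as far as the arm can. A call with a gripper value outside its range is refused whole. The fingers move at their own pace and stop on an object; "grip_force" is the grip in N (left out, the last holds). Time passes only in rows, so rows that repeat a pose let the fingers close. It gives the time, the measured TCP pose, the force and the opening at its end, in the units of the state.
- arm.state(): the state, without advancing time (a new reading comes with each control period).
- arm.get_image(name): name is "side" or "top"; returns the picture (384x512x3 uint8, red, green, blue); there is no depth.
- arm.get_calibration(name): a dict with "fx", "fy", "cx", "cy" (pixels), "R" (3x3) and "t" (3): a world point X has camera coordinates R X + t. Camera axes: x right, y down, z forward; pixel columns grow to the right and rows downward; lengths in m; the calibration is good to about 2 mm. A picture is of the moment at which its call begins. get_calibration takes no time and is no camera call.
- arm.sign_off(): hands the job in, once; it reports no verdict.
Trained networks look in the newest picture that a camera, given by its name, has taken for a name from the list of things; names that differ only in an ending like _2 or _b are one class to them, and where a whole thing is asked for, a point or a joint stands for the part that bears it (a point fixed in the world has none). Each returns a list of dicts, best first, with "conf" (0 to 1); they miss things now and then, are a little off and sometimes report something else, mostly with a low value. They report only what shows in the picture. A call takes as long as a camera call. They do not tell look-alikes from the thing itself.
- arm.look_for(name, camera): "centre" ([column, row] in pixels, amid what is visible of it).
- arm.trace(name, camera): "pixels" (384x512 bool, what is visible of it) and "centre" ([column, row] in pixels, amid what is visible of it).
- arm.landmark_of(name, camera): "centre" ([column, row] in pixels: a listed point, or the origin of a listed thing).
The state is a dict: "t": time; "joint_positions": joint angles; "joint_velocities": joint speeds; "tau": joint torques, N m; "tcp_pos": TCP position; "tcp_rot": TCP orientation; "ft_force": force on the tool from outside, world axes, zero at the start; "moment": the same for the moment, N m; "opening": opening from 0.0 (shut) to 1.0 (fully open).
Only numpy, scipy, OpenCV 4.12 (cv2) and the standard library are available. Lean on these libraries where they do the work, as an engineer would, in place of code of your own. Each camera call takes 0.05 s, during which the arm holds its last target.

## Working session

There is one attempt and no reset: what is moved stays moved. The work goes in short steps, Python scripts to look and compute and a tool call to move; the robot and the scene stay as the last step left them, time stands still between calls to the robot, and variables do not carry over. Pictures are saved under pics/ and viewed, and the job is handed in when it is done.

Besides the shell and the picture viewer there is one more tool, called by a JSON object that holds its "name" and its "arguments", one argument or row to a line. jog_arm: Moves the arm, as the interface text tells. Its arguments: {"type":"object","properties":{"plan":{"type":"array","items":{"type":"object","properties":{"dx":{"type":"number"},"dy":{"type":"number"},"dz":{"type":"number"},"turn":{"type":"number"},"claw":{"type":"number"}}}},"grip_force":{"type":"number"}},"required":["plan"]}

```bash
mkdir -p pics; ls
python3 - <<'E'
from workcell import arm
import cv2,json
s=arm.state();print(s)
for n in("side","top"):
    im=arm.get_image(n);cv2.imwrite(f"pics/{n}0.png",im[:,:,::-1]);c=arm.get_calibration(n);print(n,c)
E
```

```text
pics
{'t': 0.0, 'joint_positions': array([ 1.14769872e+00,  5.28674980e-02,  1.40172820e+00, -1.60454375e-05,
        1.68861338e+00, -7.03045527e-02]), 'joint_velocities': array([-0.00069915, -0.00069019,  0.00144938,  0.00093547, -0.00109489,
        0.00120653]), 'tau': array([ 3.91477688e-04, -3.81680489e+01, -3.60180581e+01, -1.14547851e-05,
        6.25994973e-03,  3.14892850e-05]), 'tcp_pos': array([0.18126862, 0.49241814, 0.24745457]), 'tcp_rot': array([-5.51232788e-01, -3.09246790e+00,  2.46801719e-03]), 'ft_force': array([-0.22384404,  0.46258498, -0.1259832 ]), 'moment': array([ 0.02495217,  0.00752111, -0.03875579]), 'opening': 1.0016260711923994}
side {'fx': 346.4867718754772, 'fy': 346.4867718754772, 'cx': 252.7662786558968, 'cy': 191.2591349071773, 'R': array([[-0.98610941, -0.16515861, -0.01763131],
       [-0.10074422,  0.67912936, -0.72707216],
       [ 0.13205616, -0.71519644, -0.68633463]]), 't': array([0.57587174, 0.12687202, 0.80218683])}
top {'fx': 356.52631130877734, 'fy': 356.52631130877734, 'cx': 251.03733040896645, 'cy': 194.38839993859435, 'R': array([[ 0.02194331, -0.99960942, -0.01730578],
       [-0.9854617 , -0.01870927, -0.16886446],
       [ 0.16847472,  0.02075963, -0.98548734]]), 't': array([0.01714871, 0.59710134, 0.94787452])}
```

View pics/side0.png

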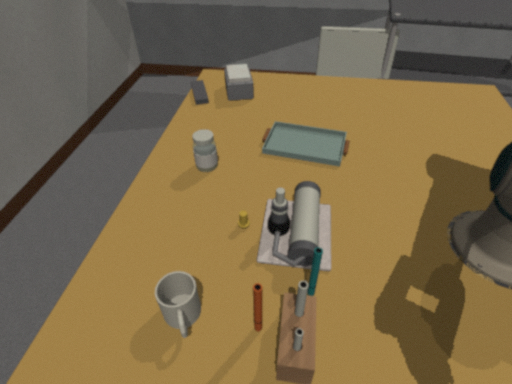

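View pics/top0.png

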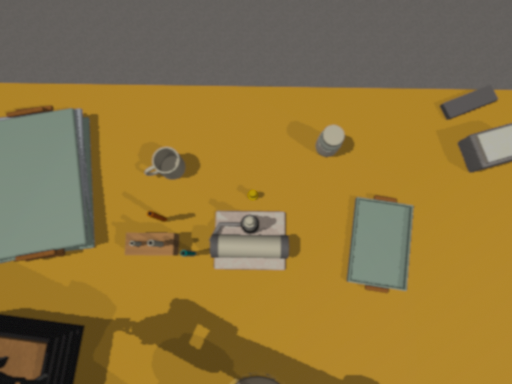

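The pictures show the filter unit and its plug at side (281,200) and top (250,223). The rack with two whitish tubes is at side (300,330) and top (150,243), and the tray is at side (305,143) and top (380,243).

Look-alikes:
- Orange tube at side (258,305).
- Turquoise tube at side (315,270).
- Yellow plug at side (243,219).

Next I'll measure with the networks and enlarge the crops.

```bash
cat > h.py <<'E'
from workcell import arm
import numpy as np,cv2
from scipy.optimize import least_squares
C={n:arm.get_calibration(n) for n in("side","top")}
def proj(n,X):
    c=C[n];p=c["R"]@np.asarray(X,float)+c["t"];return np.array([c["fx"]*p[0]/p[2]+c["cx"],c["fy"]*p[1]/p[2]+c["cy"]])
def ray(n,uv,z):
    c=C[n];d=c["R"].T@np.array([(uv[0]-c["cx"])/c["fx"],(uv[1]-c["cy"])/c["fy"],1]);o=-c["R"].T@c["t"]
    return o+d*(z-o[2])/d[2]
def tri(a,b):
    r=least_squares(lambda X:np.r_[proj("side",X)-a,proj("top",X)-b],[.5,0,.1]);return r.x,np.abs(r.fun).max()
E
python3 - <<'E'
from h import *
ims={n:arm.get_image(n) for n in C}
Z={"port":.1,"plug":.1,"tube":.01,"thin_tube":.01,"rack":0,"tray":0,"unit":0,"mug":0,"jar":0}
for k,z in Z.items():
    for n in C:
        for d in arm.landmark_of(k,n)[:4]:
            print(k,n,np.round(d["centre"],1),round(d["conf"],2),np.round(ray(n,d["centre"],z),4))
a=ims["side"]
A=cv2.resize(a[180:384,220:345],None,fx=4.8,fy=2.9) if 0 else None
cr=cv2.resize(a[235:384,235:345],None,fx=4,fy=4,interpolation=cv2.INTER_CUBIC);cv2.imwrite("pics/c1.png",cr[:,:,::-1])
cr=cv2.resize(a[170:275,225:345],None,fx=5,fy=5,interpolation=cv2.INTER_CUBIC);cv2.imwrite("pics/c2.png",cr[:,:,::-1])
cr=cv2.resize(ims["top"][180:280,110:300],None,fx=4,fy=4,interpolation=cv2.INTER_CUBIC);cv2.imwrite("pics/c3.png",cr[:,:,::-1])
E
```

```text
port side [279.9 201.9] 0.76 [0.515  0.0319 0.1   ]
plug side [276.4 200.9] 0.71 [0.5232 0.0299 0.1   ]
plug side [291.1 363. ] 0.64 [0.4605 0.3734 0.1   ]
plug side [245.9 225.7] 0.56 [0.578  0.1127 0.1   ]
plug top [252.7 193.9] 0.52 [0.5896 0.0239 0.1   ]
plug top [247.2 222.1] 0.46 [0.5142 0.0368 0.1   ]
tube side [294.6 326.9] 0.71 [0.4572 0.2726 0.01  ]
tube side [311.7 295.6] 0.61 [0.428  0.2013 0.01  ]
tube side [278.2 208.4] 0.57 [ 0.5233 -0.0338  0.01  ]
tube side [259.6 327.4] 0.55 [0.523 0.284 0.01 ]
tube top [193.2 252.6] 0.62 [0.4324 0.1912 0.01  ]
tube top [165.6 241.6] 0.46 [0.4618 0.272  0.01  ]
tube top [163.1 220.1] 0.46 [0.5233 0.2831 0.01  ]
thin_tube side [293.1 363.6] 0.58 [0.4546 0.3398 0.01  ]
thin_tube top [146. 245.] 0.6 [0.4509 0.3277 0.01  ]
thin_tube top [153.1 244.7] 0.52 [0.4522 0.3074 0.01  ]
rack side [296.5 346.4] 0.71 [0.4506 0.3045 0.    ]
rack top [153.6 246.6] 0.67 [0.4471 0.3085 0.    ]
rack top [173.1 167.2] 0.36 [0.6836 0.2658 0.    ]
tray side [302.4 141.5] 0.58 [ 0.4806 -0.3518  0.    ]
tray top [377.5 242.7] 0.76 [ 0.4719 -0.3346  0.    ]
unit side [278.5 230.3] 0.69 [ 0.515   0.0304 -0.    ]
unit top [250.7 224.5] 0.81 [0.5166 0.0295 0.    ]
mug side [180.5 313.3] 0.55 [0.685  0.2755 0.    ]
mug top [171.7 165.4] 0.64 [0.689  0.2704 0.    ]
jar side [207.4 164.3] 0.97 [ 0.7547 -0.1941  0.    ]
jar top [325.3 143.4] 0.9 [ 0.7652 -0.1896  0.    ]
```

View pics/c1.png

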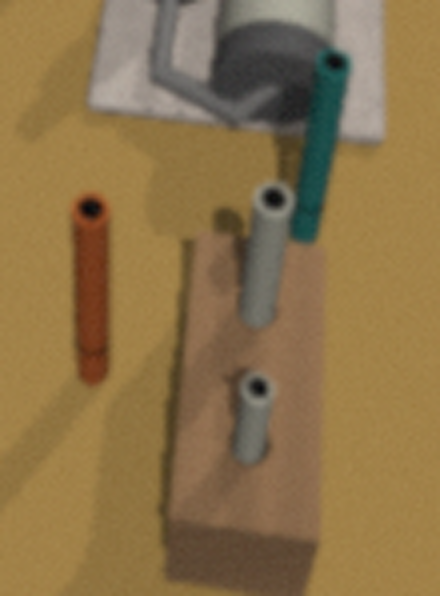

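View pics/c2.png

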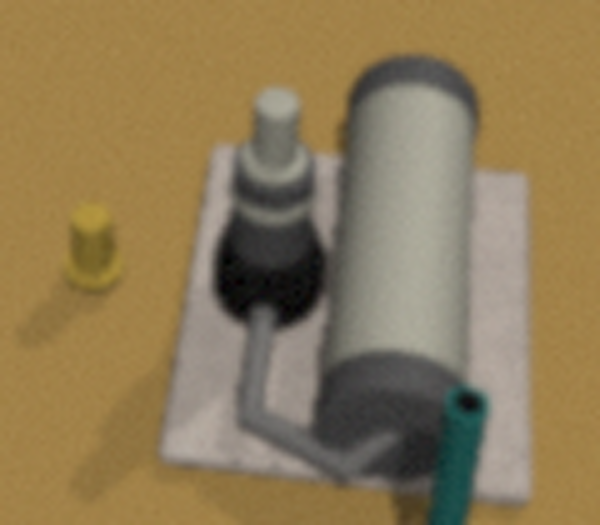

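View pics/c3.png

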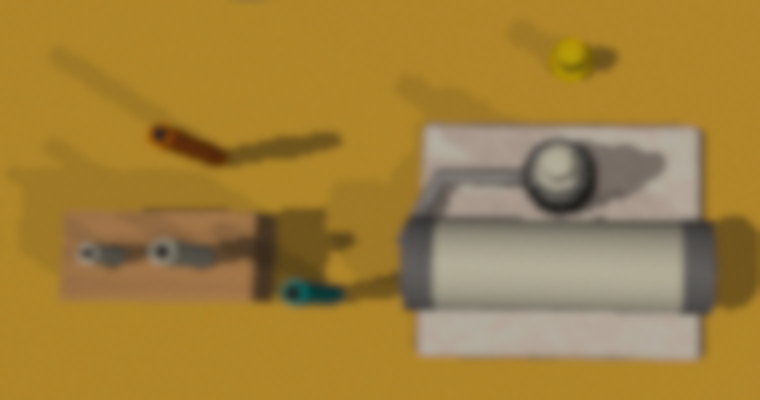

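The crops separate the candidates:
- **Plug:** the white plug stands in the port, with its knob top at side about (280.2,189.7) and top about (250,218). The yellow one on the table is the look-alike.
- **Tube:** of the two white tubes in the rack, the longer, thicker one is at side (303,284) and top (150.5,242.3). The short one at side (299,331) is the thin tube. The orange and turquoise tubes stand outside the rack.

Now I'll triangulate the positions.

Run:
```python
from h import *
for k,a,b in [("tube top z.16",(303.1,283.8),(150.4,242.1)),("thin top z.12",(299.2,331.3),(131.5,242.6)),("plug top z.138",(280.2,189.8),(249.6,218.0)),("turq z.15",(317.9+.0,250.3),(183.8,252.8)),("orange z.15",(257.4,286.8),(150,213.4))]:
    x,e=tri(a,b);print(k,np.round(x,4),round(e,2))
for k,a,z in [("tubehole",(299.3,315.5),.07)]: print(k,ray("side",a,z))
a=arm.get_image("side");b=arm.get_image("top")
cr=cv2.resize(a[180:240,255:305],None,fx=10,fy=10,interpolation=cv2.INTER_CUBIC);cv2.imwrite("pics/d1.png",cr[:,:,::-1])
cr=cv2.resize(b[200:245,220:280],None,fx=12,fy=12,interpolation=cv2.INTER_CUBIC);cv2.imwrite("pics/d2.png",cr[:,:,::-1])
c=cv2.resize(b[225:260,120:200],None,fx=10,fy=10,interpolation=cv2.INTER_CUBIC);cv2.imwrite("pics/d3.png",c[:,:,::-1])
c=cv2.resize(a[270:350,280:340],None,fx=7,fy=7,interpolation=cv2.INTER_CUBIC);cv2.imwrite("pics/d4.png",c[:,:,::-1])
```

```text
tube top z.16 [0.4539 0.2709 0.1595] 0.42
thin top z.12 [0.4529 0.3314 0.1196] 0.35
plug top z.138 [0.5182 0.0299 0.1356] 1.27
turq z.15 [0.4309 0.1901 0.1465] 0.01
orange z.15 [0.5267 0.2805 0.1474] 0.04
tubehole [0.45230586 0.27942393 0.07      ]
```

View pics/d1.png

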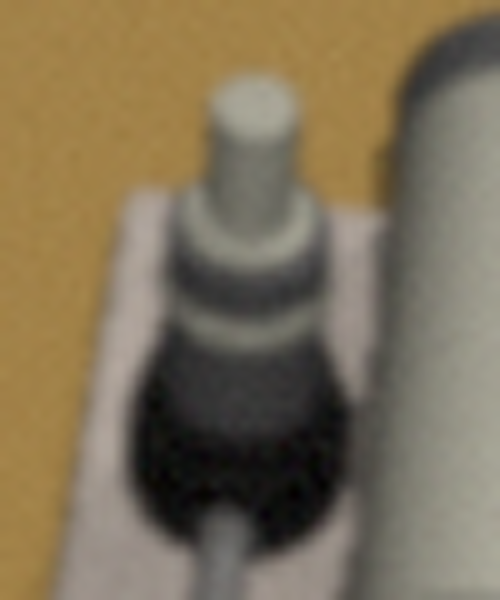

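View pics/d2.png

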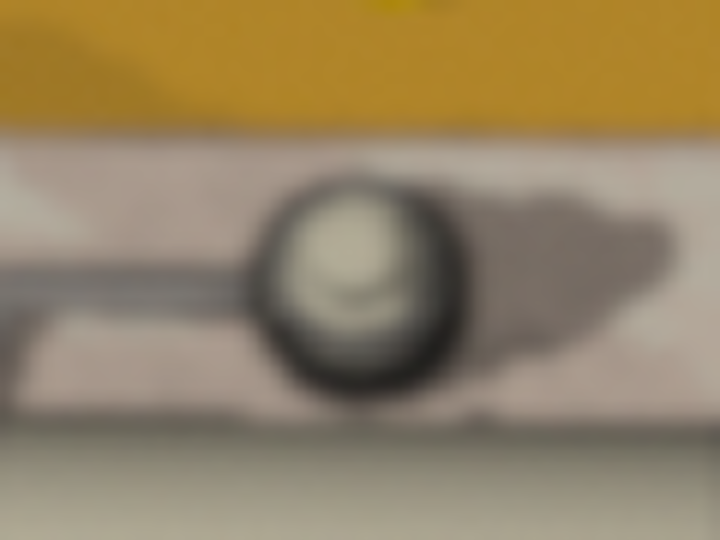

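View pics/d3.png

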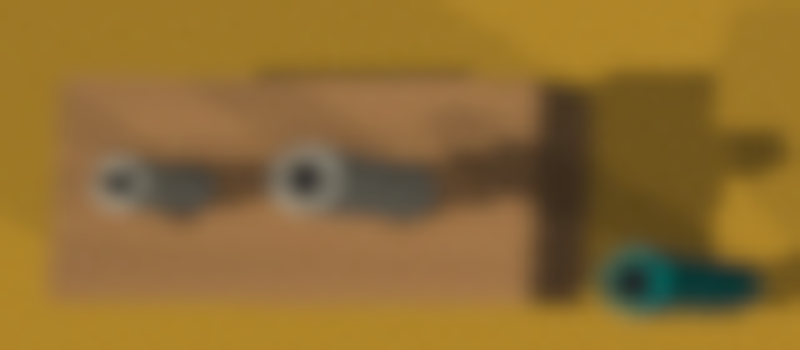

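View pics/d4.png

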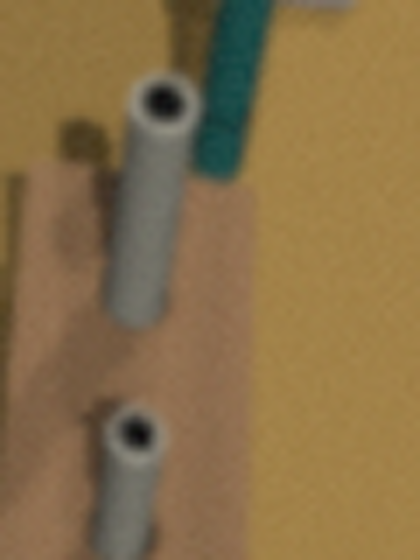

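Run:
```python
from h import *
print(tri((279.95,190.05),(249.15,219.8)))
print(proj("side",[.516,.03,.138]),proj("top",[.516,.03,.138]))
# flange ellipse side: d1 centre (257,222) ; z~.104
print(ray("side",(255+25.25,180+22.2),.104), ray("top",(220+355.5/12-.5,200+265/12-.5),.104))
print(tri((280+.0+23.0,270+103/7-.4),(120+30.6-.5+.05,225+17.7)), arm.state()["t"])
```

```text
(array([0.51653206, 0.03093678, 0.13550835]), np.float64(0.1292846962155636))
[280.1722487  188.92792291] [249.48942015 220.05011234]
[0.51384897 0.03666729 0.104     ] [0.5152825  0.03167191 0.104     ]
(array([0.45348582, 0.27157115, 0.15891983]), np.float64(0.018807291898752965)) 1.2
```

{"name": "jog_arm", "arguments": {
  "plan": [
    {"dx": 2, "dy": -3, "dz": 0.5, "turn": -6, "claw": -1},
    {"dx": 5, "dy": -7, "dz": 0.5, "turn": -14, "claw": -0.5},
    {"dx": 8, "dy": -11.5, "dz": 0.5, "turn": -22, "claw": -0.5},
    {"dx": 11, "dy": -16, "dz": 0.5, "turn": -30, "claw": -0.4},
    {"dx": 14.5, "dy": -20.5, "dz": 0.5, "turn": -38, "claw": -0.4},
    {"dx": 18, "dy": -25, "dz": 0.5, "turn": -46, "claw": -0.4},
    {"dx": 21.5, "dy": -29.5, "dz": 0, "turn": -54, "claw": -0.4},
    {"dx": 25, "dy": -34, "dz": -1, "turn": -62, "claw": -0.4},
    {"dx": 28.5, "dy": -38.5, "dz": -2, "turn": -68, "claw": -0.4},
    {"dx": 31.5, "dy": -42.5, "dz": -3, "turn": -69.8, "claw": -0.4},
    {"dx": 33.5, "dy": -45.5, "dz": -4, "turn": -69.8, "claw": -0.4},
    {"dx": 33.6, "dy": -46.2, "dz": -4.5, "turn": -69.8, "claw": -0.4}
  ]
}}

```text
t: 2.7
tcp_pos: [0.5178, 0.029, 0.2023]
tcp_rot: [-2.224, -2.218, 0.002]
ft_force: [-0.6, -0.2, -0.1]
opening: 0.701
```

{"name": "jog_arm", "arguments": {
  "plan": [
    {"dx": -0.1, "dy": 0.15, "dz": -2, "turn": 0, "claw": -0.4},
    {"dx": -0.1, "dy": 0.15, "dz": -4.5, "turn": 0, "claw": -0.4},
    {"dx": -0.1, "dy": 0.15, "dz": -6.5, "turn": 0, "claw": -0.4},
    {"dx": -0.1, "dy": 0.15, "dz": -7.6, "turn": 0, "claw": -0.2},
    {"dx": -0.1, "dy": 0.15, "dz": -7.6, "turn": 0, "claw": 0.0},
    {"dx": -0.1, "dy": 0.15, "dz": -7.6, "turn": 0, "claw": 0.2}
  ],
  "grip_force": 25
}}

```text
t: 3.45
tcp_pos: [0.5172, 0.0307, 0.1274]
tcp_rot: [2.224, 2.218, 0.0]
ft_force: [0.4, 0.2, 0.1]
opening: 0.402
```

Run:
```python
from h import *
a=arm.get_image("side");b=arm.get_image("top")
A=cv2.resize(a[150:250,230:330],None,fx=4,fy=4,interpolation=cv2.INTER_CUBIC);B=cv2.resize(b[170:270,200:300],None,fx=4,fy=4,interpolation=cv2.INTER_CUBIC)
cv2.imwrite("pics/e1.png",np.hstack([A,B])[:,:,::-1]);s=arm.state();print(s["t"],s["tcp_pos"],s["opening"])
```

```text
3.55 [0.51725535 0.03057005 0.12731285] 0.3986167189332292
```

View pics/e1.png

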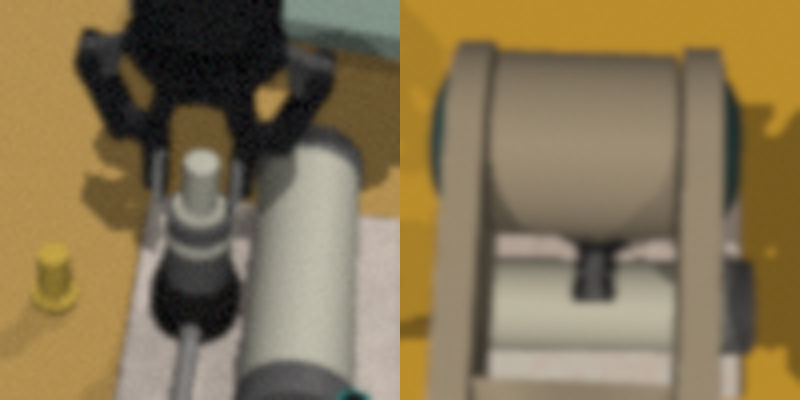

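The side crop shows the open fingers either side of the white knob, at crop columns 160 and 237 with the knob at 200. I'll close and lift straight up.

{"name": "jog_arm", "arguments": {
  "plan": [
    {"dz": 0, "claw": 0.5},
    {"dz": 0, "claw": 1},
    {"dz": 0, "claw": 1},
    {"dz": 0, "claw": 1},
    {"dz": 0, "claw": 1},
    {"dz": 0.5, "claw": 1},
    {"dz": 1.5, "claw": 1},
    {"dz": 3, "claw": 1},
    {"dz": 5, "claw": 1},
    {"dz": 6.5, "claw": 1},
    {"dz": 7, "claw": 1}
  ],
  "grip_force": 25
}}

```text
$.plan[0]: bad value
```

Run:
```python
from h import *
a=arm.get_image("side");b=arm.get_image("top")
A=cv2.resize(a[130:230,230:330],None,fx=4,fy=4,interpolation=cv2.INTER_CUBIC);B=cv2.resize(b[170:270,200:300],None,fx=4,fy=4,interpolation=cv2.INTER_CUBIC)
cv2.imwrite("pics/e2.png",np.hstack([A,B])[:,:,::-1]);s=arm.state();print(s["t"],s["tcp_pos"],s["opening"],s["ft_force"])
```

```text
3.65 [0.51712001 0.03050375 0.12700868] 0.3997638561965073 [ 0.60671965  0.24149013 -0.01226657]
```

View pics/e2.png

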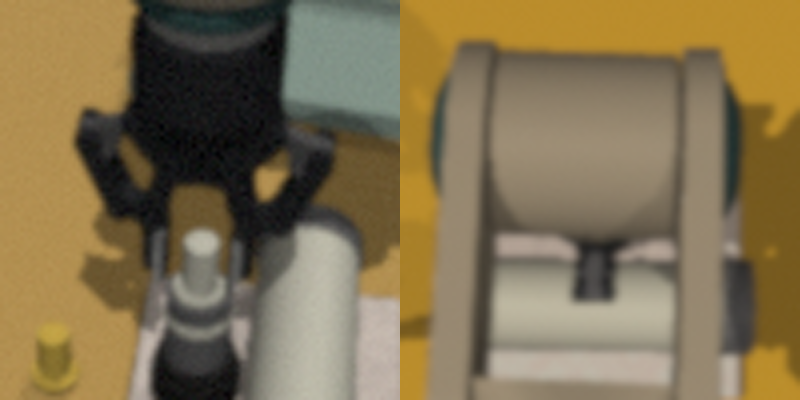

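That call was refused because every field has to be given, so the picture still shows the open fingers around the seated plug. I'm resending it with all fields.

{"name": "jog_arm", "arguments": {
  "plan": [
    {"dx": 0, "dy": 0, "dz": 0, "turn": 0, "claw": 0.5},
    {"dx": 0, "dy": 0, "dz": 0, "turn": 0, "claw": 1},
    {"dx": 0, "dy": 0, "dz": 0, "turn": 0, "claw": 1},
    {"dx": 0, "dy": 0, "dz": 0, "turn": 0, "claw": 1},
    {"dx": 0, "dy": 0, "dz": 0, "turn": 0, "claw": 1},
    {"dx": 0, "dy": 0, "dz": 0.5, "turn": 0, "claw": 1},
    {"dx": 0, "dy": 0, "dz": 1.5, "turn": 0, "claw": 1},
    {"dx": 0, "dy": 0, "dz": 3, "turn": 0, "claw": 1},
    {"dx": 0, "dy": 0, "dz": 5, "turn": 0, "claw": 1},
    {"dx": 0, "dy": 0, "dz": 6.5, "turn": 0, "claw": 1},
    {"dx": 0, "dy": 0, "dz": 7, "turn": 0, "claw": 1}
  ],
  "grip_force": 25
}}

```text
t: 5.03
tcp_pos: [0.5176, 0.0305, 0.1986]
tcp_rot: [2.224, 2.217, 0.002]
ft_force: [0.3, 0.6, -0.0]
opening: 0.224
```

Run:
```python
from h import *
a=arm.get_image("side");b=arm.get_image("top")
A=cv2.resize(a[130:230,230:330],None,fx=4,fy=4,interpolation=cv2.INTER_CUBIC);B=cv2.resize(b[170:270,200:300],None,fx=4,fy=4,interpolation=cv2.INTER_CUBIC)
cv2.imwrite("pics/e3.png",np.hstack([A,B])[:,:,::-1]);s=arm.state();print(s["t"],s["tcp_pos"],s["opening"],s["ft_force"])
print("joints",s["joint_positions"])
for k,z in(("tray",0),):
    for n in C:
        d=arm.trace(k,n)[0];print(n,d["conf"],d["centre"],ray(n,d["centre"],.01))
        r=cv2.minAreaRect(np.argwhere(d["pixels"])[:,::-1].astype(np.float32));print(r)
        print([np.round(ray(n,p,.02),3)[:2].tolist() for p in cv2.boxPoints(r)])
```

```text
5.125 [0.51725818 0.03051241 0.19750298] 0.2259803666257485 [-0.03051817  0.40788236 -0.71214845]
joints [-1.22680499e-02  5.32156610e-02  1.50087767e+00 -1.68243845e-04
  1.58687483e+00 -9.45125211e-03]
side 0.6 [322.2, 146.7] [ 0.41801237 -0.31826231  0.01      ]
((305.71966552734375, 143.072265625), (85.6842269897461, 36.11358642578125), 8.746162414550781)
[[0.6, -0.239], [0.611, -0.44], [0.33, -0.399], [0.352, -0.213]]Traceback (most recent call last):
  File "<stdin>", line 8, in <module>
IndexError: list index out of range
```

View pics/e3.png

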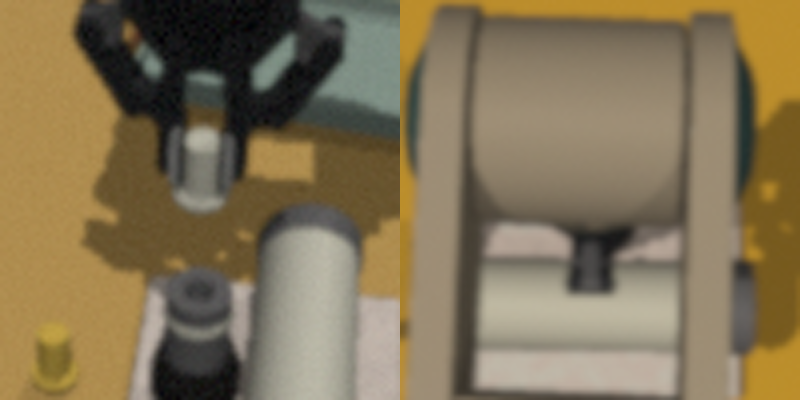

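The side crop shows the plug held clear at about (200,180), with the port's bore visible and empty at about (200,290). I'm carrying it to the tray centre, about (0.47,-0.345).

{"name": "jog_arm", "arguments": {
  "plan": [
    {"dx": -0.3, "dy": -3, "dz": 0.5, "turn": 0, "claw": 1},
    {"dx": -1, "dy": -8, "dz": 0.5, "turn": 0, "claw": 1},
    {"dx": -1.7, "dy": -13.5, "dz": 0.5, "turn": 0, "claw": 1},
    {"dx": -2.4, "dy": -19, "dz": 0, "turn": 0, "claw": 1},
    {"dx": -3.1, "dy": -24.5, "dz": -1, "turn": 0, "claw": 1},
    {"dx": -3.8, "dy": -30, "dz": -3, "turn": 0, "claw": 1},
    {"dx": -4.4, "dy": -35, "dz": -6, "turn": 0, "claw": 1},
    {"dx": -4.7, "dy": -37.3, "dz": -9.5, "turn": 0, "claw": 1},
    {"dx": -4.7, "dy": -37.5, "dz": -12.5, "turn": 0, "claw": 1},
    {"dx": -4.7, "dy": -37.5, "dz": -14.2, "turn": 0, "claw": 1},
    {"dx": -4.7, "dy": -37.5, "dz": -15, "turn": 0, "claw": 1},
    {"dx": -4.7, "dy": -37.5, "dz": -15.3, "turn": 0, "claw": 1}
  ]
}}

```text
t: 6.72
tcp_pos: [0.4703, -0.3443, 0.0438]
tcp_rot: [-2.224, -2.219, 0.001]
ft_force: [0.8, -0.3, -0.2]
opening: 0.228
```

Run:
```python
from h import *
a=arm.get_image("side");b=arm.get_image("top")
A=cv2.resize(a[80:180,230:380],None,fx=4,fy=4,interpolation=cv2.INTER_CUBIC)
cv2.imwrite("pics/f1.png",A[:,:,::-1]);s=arm.state();print(s["t"],s["tcp_pos"],s["opening"],s["ft_force"])
P=cv2.resize(a[185:225,260:300],None,fx=10,fy=10,interpolation=cv2.INTER_CUBIC);Q=cv2.resize(b[205:245,230:270],None,fx=10,fy=10,interpolation=cv2.INTER_CUBIC)
cv2.imwrite("pics/f2.png",np.hstack([P,Q])[:,:,::-1])
for n in C:
    for d in arm.landmark_of("port",n)[:2]:print(n,d["conf"],d["centre"],ray(n,d["centre"],.1))
```

```text
6.825 [ 0.47032817 -0.34447951  0.04413591] 0.2241794699166274 [-0.41814858  0.4689318  -0.16362038]
side 0.58 [281.0, 203.9] [0.51190007 0.0377677  0.1       ]
top 0.74 [248.1, 221.5] [0.5158204  0.03446965 0.1       ]
top 0.37 [165.7, 242.0] [0.4578098  0.24855033 0.1       ]
```

View pics/f1.png

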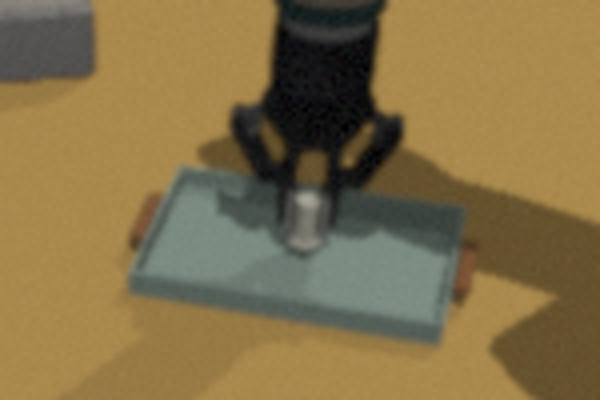

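View pics/f2.png

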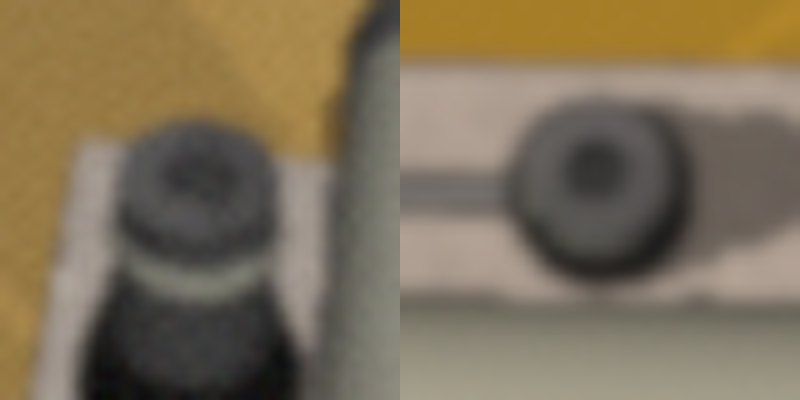

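The plug hangs just above the tray floor, near its middle at crop (305,220). The second crop shows the empty mouth at side about (279.6,201.9) and top about (249.2,221.6). I'll release the plug and retreat upward.

{"name": "jog_arm", "arguments": {
  "plan": [
    {"dx": 0, "dy": 0, "dz": -0.2, "turn": 0, "claw": 1},
    {"dx": 0, "dy": 0, "dz": -0.2, "turn": 0, "claw": 0.3},
    {"dx": 0, "dy": 0, "dz": -0.2, "turn": 0, "claw": 0.1},
    {"dx": 0, "dy": 0, "dz": -0.2, "turn": 0, "claw": 0},
    {"dx": 0, "dy": 0, "dz": 1, "turn": 0, "claw": 0},
    {"dx": 0, "dy": 0, "dz": 4, "turn": 0, "claw": 0},
    {"dx": 0, "dy": 0, "dz": 9, "turn": 0, "claw": 0},
    {"dx": 0, "dy": 0, "dz": 14, "turn": 0, "claw": 0},
    {"dx": 0, "dy": 3, "dz": 18, "turn": 0, "claw": 0},
    {"dx": 0, "dy": 7, "dz": 20, "turn": 0, "claw": 0}
  ]
}}

```text
t: 8.18
tcp_pos: [0.4707, -0.2747, 0.2483]
tcp_rot: [2.222, 2.213, 0.0]
ft_force: [0.5, -0.1, -1.3]
opening: 0.501
```

Run:
```python
from h import *
print(tri((279.55,201.9),(249.2,221.6)))
a=arm.get_image("side");b=arm.get_image("top")
A=cv2.resize(a[80:180,230:380],None,fx=4,fy=4,interpolation=cv2.INTER_CUBIC)
cv2.imwrite("pics/g1.png",A[:,:,::-1]);s=arm.state();print(s["t"],s["tcp_pos"],s["opening"],s["ft_force"])
# refine tube tops / head by Hough in top
```

```text
(array([0.51575009, 0.0315811 , 0.09959619]), np.float64(0.03658231175026572))
8.275 [ 0.47149647 -0.27252279  0.2492405 ] 0.49619554347306694 [-0.87545305 -0.47129339  0.01031197]
```

View pics/g1.png

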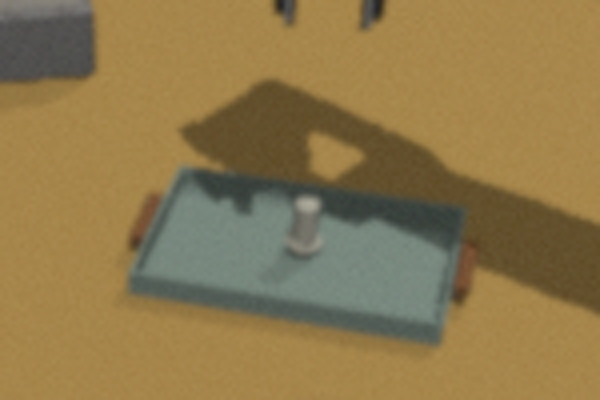

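The plug stands upright in the middle of the tray at crop (305,225). Next I'm moving to the tube, which measures (0.4535,0.2715) with its top at 0.159. That matches the 0.160 it should be.

{"name": "jog_arm", "arguments": {
  "plan": [
    {"dx": 0, "dy": 4, "dz": 0, "turn": 0, "claw": 0},
    {"dx": -0.2, "dy": 9.5, "dz": 0, "turn": 0, "claw": 0},
    {"dx": -0.4, "dy": 15, "dz": 0, "turn": 0, "claw": 0},
    {"dx": -0.6, "dy": 20.5, "dz": 0, "turn": 0, "claw": 0},
    {"dx": -0.8, "dy": 26, "dz": 0, "turn": 0, "claw": 0},
    {"dx": -1, "dy": 31.5, "dz": 0, "turn": 0, "claw": 0},
    {"dx": -1.2, "dy": 37, "dz": 0, "turn": 0, "claw": 0},
    {"dx": -1.4, "dy": 42.5, "dz": 0, "turn": 0, "claw": 0},
    {"dx": -1.6, "dy": 47.5, "dz": 0, "turn": 0, "claw": 0},
    {"dx": -1.8, "dy": 51.5, "dz": -1, "turn": 0, "claw": 0},
    {"dx": -1.8, "dy": 54, "dz": -2, "turn": 0, "claw": 0},
    {"dx": -1.8, "dy": 54.4, "dz": -3, "turn": 0, "claw": 0}
  ]
}}

```text
t: 9.78
tcp_pos: [0.4534, 0.2723, 0.2188]
tcp_rot: [2.214, 2.219, 0.001]
ft_force: [0.2, -0.6, -0.4]
opening: 0.502
```

Run:
```python
from h import *
a=arm.get_image("side")
A=cv2.resize(a[220:370,240:350],None,fx=4,fy=4,interpolation=cv2.INTER_CUBIC)
cv2.imwrite("pics/g2.png",A[:,:,::-1]);s=arm.state();print(s["t"],s["tcp_pos"],s["tcp_rot"],s["opening"],s["ft_force"])
```

```text
9.825 [0.45303578 0.27158587 0.21715679] [ 2.21501611e+00  2.21807853e+00 -2.09645159e-03] 0.5003793725413261 [-0.67479967 -0.35673731 -1.83059731]
```

View pics/g2.png

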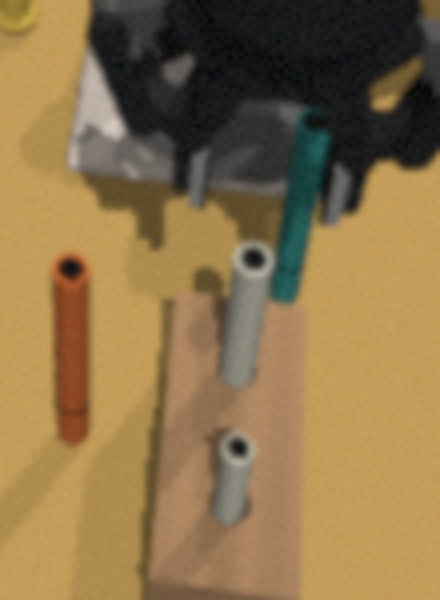

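{"name": "jog_arm", "arguments": {
  "plan": [
    {"dx": 0, "dy": 0, "dz": -1.5, "turn": 0, "claw": 0},
    {"dx": 0, "dy": 0, "dz": -3.5, "turn": 0, "claw": 0},
    {"dx": 0, "dy": 0, "dz": -5.5, "turn": 0, "claw": 0},
    {"dx": 0, "dy": 0, "dz": -7.5, "turn": 0, "claw": 0},
    {"dx": 0, "dy": 0, "dz": -8.7, "turn": 0, "claw": 0},
    {"dx": 0, "dy": 0, "dz": -8.9, "turn": 0, "claw": 0},
    {"dx": 0, "dy": 0, "dz": -8.9, "turn": 0, "claw": 0}
  ]
}}

```text
t: 10.7
tcp_pos: [0.4534, 0.2715, 0.1288]
tcp_rot: [2.215, 2.218, -0.001]
ft_force: [-0.3, 0.2, 0.3]
opening: 0.502
```

Run:
```python
from h import *
a=arm.get_image("side")
A=cv2.resize(a[240:370,240:350],None,fx=4,fy=4,interpolation=cv2.INTER_CUBIC)
cv2.imwrite("pics/g3.png",A[:,:,::-1]);s=arm.state();print(s["t"],s["tcp_pos"],s["tcp_rot"],s["opening"],s["ft_force"])
```

```text
10.75 [0.45346856 0.2716049  0.12899287] [2.21493056e+00 2.21751132e+00 3.58850359e-05] 0.5032639015477466 [-0.55804493  0.38739173 -0.73814069]
```

View pics/g3.png

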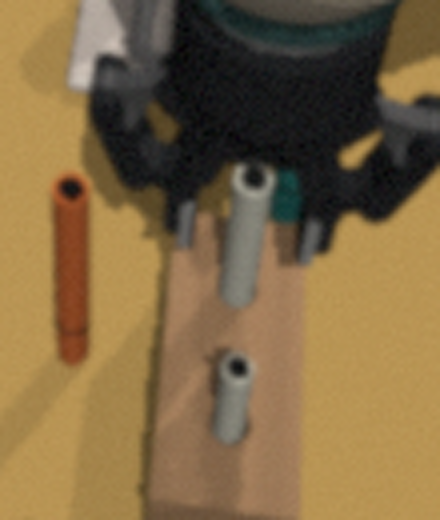

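The pads sit at crop columns 185 and 312 with the longer tube centred between them at about 248. I'll close and then lift slowly.

{"name": "jog_arm", "arguments": {
  "plan": [
    {"dx": 0, "dy": 0, "dz": 0, "turn": 0, "claw": 0.3},
    {"dx": 0, "dy": 0, "dz": 0, "turn": 0, "claw": 0.6},
    {"dx": 0, "dy": 0, "dz": 0, "turn": 0, "claw": 1},
    {"dx": 0, "dy": 0, "dz": 0, "turn": 0, "claw": 1},
    {"dx": 0, "dy": 0, "dz": 0, "turn": 0, "claw": 1},
    {"dx": 0, "dy": 0, "dz": 0, "turn": 0, "claw": 1}
  ],
  "grip_force": 70
}}

```text
t: 11.5
tcp_pos: [0.4535, 0.2718, 0.1297]
tcp_rot: [2.215, 2.218, 0.001]
ft_force: [-3.1, -0.4, 4.7]
opening: 0.166
```

{"name": "jog_arm", "arguments": {
  "plan": [
    {"dx": 0, "dy": 0, "dz": 0.4, "turn": 0, "claw": 1},
    {"dx": 0, "dy": 0, "dz": 1.2, "turn": 0, "claw": 1},
    {"dx": 0, "dy": 0, "dz": 2.5, "turn": 0, "claw": 1},
    {"dx": 0, "dy": 0, "dz": 4.5, "turn": 0, "claw": 1},
    {"dx": 0, "dy": 0, "dz": 6.5, "turn": 0, "claw": 1},
    {"dx": 0, "dy": 0, "dz": 8.5, "turn": 0, "claw": 1},
    {"dx": 0, "dy": 0, "dz": 10.5, "turn": 0, "claw": 1},
    {"dx": 0, "dy": 0, "dz": 12.5, "turn": 0, "claw": 1},
    {"dx": 0, "dy": 0, "dz": 13.5, "turn": 0, "claw": 1},
    {"dx": 0, "dy": 0, "dz": 14, "turn": 0, "claw": 1}
  ]
}}

```text
t: 12.75
tcp_pos: [0.4536, 0.2718, 0.2703]
tcp_rot: [2.215, 2.218, 0.002]
ft_force: [-0.3, 0.0, -0.0]
opening: 0.168
```

Run:
```python
from h import *
a=arm.get_image("side");b=arm.get_image("top")
A=cv2.resize(a[200:350,240:350],None,fx=4,fy=4,interpolation=cv2.INTER_CUBIC)
cv2.imwrite("pics/h1.png",A[:,:,::-1]);s=arm.state();print(s["t"],s["tcp_pos"],s["tcp_rot"],s["opening"],s["ft_force"])
p=s["tcp_pos"]
for dz in(-.118,-.079,.032):print(dz,proj("side",p+[0,0,dz]),proj("top",p+[0,0,dz]))
```

```text
12.85 [0.45356421 0.27183777 0.26982712] [2.21472767e+00 2.21766584e+00 1.46875419e-03] 0.1672146256234567 [ 0.25775953 -0.11484534 -1.25649155]
-0.118 [302.59651085 286.81968971] [150.89755158 242.74847974]
-0.079 [304.63781659 273.27931317] [146.04005419 242.16726625]
0.032 [311.74652071 226.12590127] [129.42480326 240.17920385]
```

View pics/h1.png

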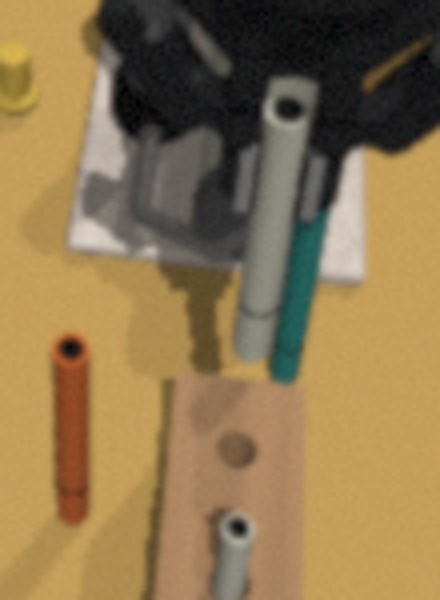

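The tube is held upright and clear of the rack, with its foot at crop (252,358) where the prediction is about (252,350). The thin tube is untouched. Moving above the port now.

{"name": "jog_arm", "arguments": {
  "plan": [
    {"dx": 0.5, "dy": -1.5, "dz": 1, "turn": 0, "claw": 1},
    {"dx": 1.3, "dy": -4.5, "dz": 1.5, "turn": 0, "claw": 1},
    {"dx": 2.3, "dy": -8.5, "dz": 1.5, "turn": 0, "claw": 1},
    {"dx": 3.3, "dy": -12.5, "dz": 1.5, "turn": 0, "claw": 1},
    {"dx": 4.3, "dy": -16.5, "dz": 1.5, "turn": 0, "claw": 1},
    {"dx": 5.3, "dy": -20, "dz": 1, "turn": 0, "claw": 1},
    {"dx": 6, "dy": -22.8, "dz": 0, "turn": 0, "claw": 1},
    {"dx": 6.24, "dy": -24, "dz": -1, "turn": 0, "claw": 1},
    {"dx": 6.24, "dy": -24.05, "dz": -2, "turn": 0, "claw": 1},
    {"dx": 6.24, "dy": -24.05, "dz": -3, "turn": 0, "claw": 1},
    {"dx": 6.24, "dy": -24.05, "dz": -3, "turn": 0, "claw": 1}
  ]
}}

```text
t: 14.22
tcp_pos: [0.5155, 0.0322, 0.2388]
tcp_rot: [2.214, 2.22, -0.0]
ft_force: [-0.6, 0.1, 0.5]
opening: 0.167
```

Run:
```python
from h import *
a=arm.get_image("side");b=arm.get_image("top")
A=cv2.resize(a[140:230,245:315],None,fx=6,fy=6,interpolation=cv2.INTER_CUBIC)
B=cv2.resize(b[170:260,215:285],None,fx=6,fy=6,interpolation=cv2.INTER_CUBIC)
cv2.imwrite("pics/i1.png",np.hstack([A])[:,:,::-1]);s=arm.state();print(s["t"],s["tcp_pos"],s["tcp_rot"],s["opening"],s["ft_force"],s["moment"])
p=s["tcp_pos"]
for dz in(-.1195,-.0808,.0305):q=proj("side",p+[0,0,dz]);print(dz,q,(q-[245,140]+.5)*6-.5)
q=proj("side",[.5158,.0316,.1]);print(q,(q-[245,140]+.5)*6-.5)
```

```text
14.325 [0.51594851 0.03198224 0.24006676] [2.21340723e+00 2.21872891e+00 1.85252167e-03] 0.1700009680375985 [ 0.03951942 -0.93355245 -0.70005614] [-0.02137223  0.00465345 -0.05925757]
-0.1195 [279.80842596 195.31554947] [211.35055577 334.3932968 ]
-0.0808 [280.4612202  182.25348443] [215.26732117 256.02090659]
0.0305 [282.63071157 138.84311712] [228.28426945  -4.44129727]
[279.56413013 201.78244117] [209.88478077 373.19464701]
```

View pics/i1.png

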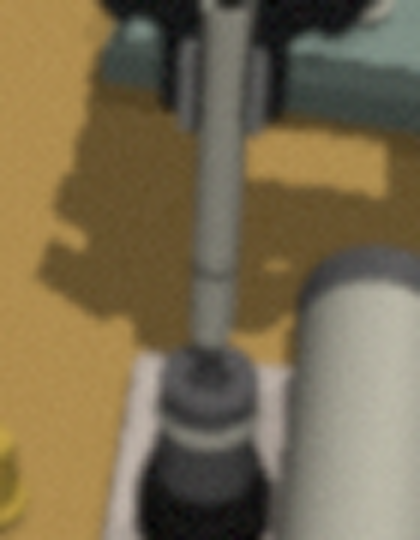

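The side crop shows the tube's foot at (210,348) just above the mouth, and the head is centred at column 211. The columns agree to about 0.3 mm, and the taper will take up the rest. I'll lower it slowly while watching the forces.

{"name": "jog_arm", "arguments": {
  "plan": [
    {"dx": 0, "dy": 0, "dz": -0.5, "turn": 0, "claw": 1},
    {"dx": 0, "dy": 0, "dz": -1, "turn": 0, "claw": 1},
    {"dx": 0, "dy": 0, "dz": -1.4, "turn": 0, "claw": 1},
    {"dx": 0, "dy": 0, "dz": -1.7, "turn": 0, "claw": 1},
    {"dx": 0, "dy": 0, "dz": -1.9, "turn": 0, "claw": 1},
    {"dx": 0, "dy": 0, "dz": -2.1, "turn": 0, "claw": 1},
    {"dx": 0, "dy": 0, "dz": -2.3, "turn": 0, "claw": 1},
    {"dx": 0, "dy": 0, "dz": -2.4, "turn": 0, "claw": 1}
  ]
}}

```text
t: 15.32
tcp_pos: [0.5159, 0.032, 0.2159]
tcp_rot: [2.213, 2.219, 0.002]
ft_force: [0.2, -1.3, -0.8]
opening: 0.17
```

{"name": "jog_arm", "arguments": {
  "plan": [
    {"dx": 0, "dy": 0, "dz": -0.15, "turn": 0, "claw": 1},
    {"dx": 0, "dy": 0, "dz": -0.3, "turn": 0, "claw": 1},
    {"dx": 0, "dy": 0, "dz": -0.45, "turn": 0, "claw": 1},
    {"dx": 0, "dy": 0, "dz": -0.6, "turn": 0, "claw": 1},
    {"dx": 0, "dy": 0, "dz": -0.6, "turn": 0, "claw": 1}
  ]
}}

```text
t: 15.95
tcp_pos: [0.5159, 0.032, 0.2098]
tcp_rot: [2.214, 2.219, 0.002]
ft_force: [0.3, -0.7, -0.6]
opening: 0.168
```

Run:
```python
from h import *
a=arm.get_image("side")
A=cv2.resize(a[140:230,245:315],None,fx=6,fy=6,interpolation=cv2.INTER_CUBIC)
cv2.imwrite("pics/i2.png",A[:,:,::-1])
for i in range(4):
    s=arm.state();print(s["t"],s["tcp_pos"],s["ft_force"],s["moment"]);arm.get_image("side")
```

```text
16.0 [0.51590844 0.03201047 0.2099055 ] [ 0.17682775 -0.06987103 -1.17840373] [-0.03181572  0.08207642 -0.00500893]
16.05 [0.51591968 0.03199529 0.20995175] [-0.25697475  0.17047407 -0.71319291] [-0.04323666  0.06781382 -0.02373313]
16.1 [0.51589483 0.03199647 0.20994697] [-0.25225493  0.55847095 -0.66908394] [0.02104337 0.03917649 0.01422997]
16.15 [0.51592392 0.03197578 0.20998761] [ 0.86405671 -0.60738787 -0.59726744] [-0.00589205  0.08589889  0.01973226]
```

View pics/i2.png

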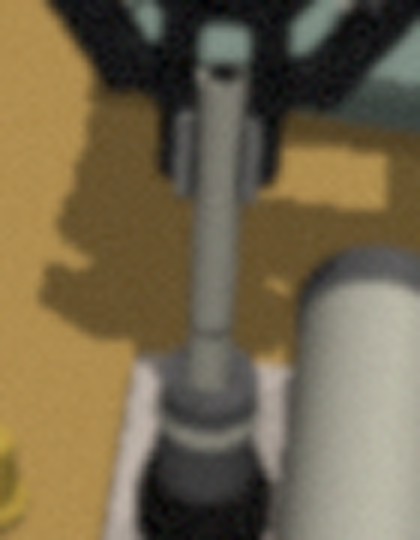

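The foot is about 9–10 mm into the bore with no side force. Now I'll push steadily at 1 mm per row.

{"name": "jog_arm", "arguments": {
  "plan": [
    {"dx": 0, "dy": 0, "dz": -0.1, "turn": 0, "claw": 1},
    {"dx": 0, "dy": 0, "dz": -0.2, "turn": 0, "claw": 1},
    {"dx": 0, "dy": 0, "dz": -0.3, "turn": 0, "claw": 1},
    {"dx": 0, "dy": 0, "dz": -0.4, "turn": 0, "claw": 1},
    {"dx": 0, "dy": 0, "dz": -0.5, "turn": 0, "claw": 1},
    {"dx": 0, "dy": 0, "dz": -0.6, "turn": 0, "claw": 1},
    {"dx": 0, "dy": 0, "dz": -0.7, "turn": 0, "claw": 1}
  ]
}}

```text
t: 17.08
tcp_pos: [0.5159, 0.032, 0.203]
tcp_rot: [2.213, 2.219, 0.002]
ft_force: [-1.2, 0.1, 0.6]
opening: 0.164
```

{"name": "jog_arm", "arguments": {
  "plan": [
    {"dx": 0, "dy": 0, "dz": -0.1, "turn": 0, "claw": 1},
    {"dx": 0, "dy": 0, "dz": -0.2, "turn": 0, "claw": 1},
    {"dx": 0, "dy": 0, "dz": -0.3, "turn": 0, "claw": 1},
    {"dx": 0, "dy": 0, "dz": -0.4, "turn": 0, "claw": 1}
  ]
}}

```text
t: 17.58
tcp_pos: [0.516, 0.032, 0.1994]
tcp_rot: [2.213, 2.219, 0.002]
ft_force: [-3.5, -0.3, 5.8]
opening: 0.168
```

{"name": "jog_arm", "arguments": {
  "plan": [
    {"dx": 0, "dy": 0, "dz": -0.1, "turn": 0, "claw": 1},
    {"dx": 0, "dy": 0, "dz": -0.2, "turn": 0, "claw": 1},
    {"dx": 0, "dy": 0, "dz": -0.3, "turn": 0, "claw": 1}
  ]
}}

```text
t: 17.95
tcp_pos: [0.516, 0.032, 0.1971]
tcp_rot: [2.213, 2.218, 0.003]
ft_force: [-4.3, -0.8, 8.3]
opening: 0.17
```

There is a -x side force of about 4 N, so the bore lies slightly toward -x. I'll ease over 0.6 mm while continuing.

{"name": "jog_arm", "arguments": {
  "plan": [
    {"dx": -0.03, "dy": 0, "dz": 0, "turn": 0, "claw": 1},
    {"dx": -0.06, "dy": 0, "dz": 0, "turn": 0, "claw": 1},
    {"dx": -0.06, "dy": 0, "dz": -0.05, "turn": 0, "claw": 1}
  ]
}}

```text
t: 18.32
tcp_pos: [0.5156, 0.032, 0.1974]
tcp_rot: [2.212, 2.218, 0.004]
ft_force: [-2.8, 0.7, 7.6]
opening: 0.171
```

Run:
```python
from h import *
for i in range(3):
    s=arm.state();print(s["t"],s["tcp_pos"],s["ft_force"],s["moment"]);
    a=arm.get_image("side")
A=cv2.resize(a[140:230,245:315],None,fx=6,fy=6,interpolation=cv2.INTER_CUBIC)
cv2.imwrite("pics/i3.png",A[:,:,::-1])
```

```text
18.325 [0.51560039 0.03199847 0.1974314 ] [-2.84373958  0.73379894  7.5737941 ] [-0.03466158  0.69061138  0.01756036]
18.375 [0.51559422 0.03197321 0.19736001] [-1.93604191 -0.63877291  6.44643879] [ 0.01178133  0.58638408 -0.0303536 ]
18.425 [0.51560468 0.03200252 0.1974031 ] [-2.30459897 -1.18207877  7.42857421] [-0.0831132   0.58886534  0.03630664]
```

View pics/i3.png

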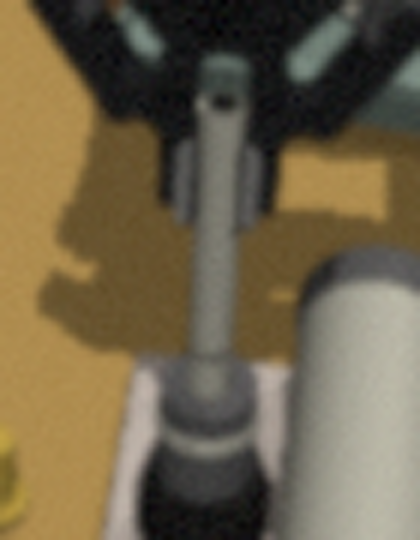

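{"name": "jog_arm", "arguments": {
  "plan": [
    {"dx": -0.03, "dy": 0, "dz": -0.1, "turn": 0, "claw": 1},
    {"dx": -0.05, "dy": 0, "dz": -0.2, "turn": 0, "claw": 1},
    {"dx": -0.05, "dy": 0, "dz": -0.3, "turn": 0, "claw": 1}
  ]
}}

```text
t: 18.85
tcp_pos: [0.5154, 0.032, 0.1957]
tcp_rot: [2.211, 2.217, 0.006]
ft_force: [-2.6, -0.4, 10.1]
opening: 0.168
```

{"name": "jog_arm", "arguments": {
  "plan": [
    {"dx": 0, "dy": 0, "dz": -0.1, "turn": 0, "claw": 1},
    {"dx": 0, "dy": 0, "dz": -0.2, "turn": 0, "claw": 1},
    {"dx": 0, "dy": 0, "dz": -0.3, "turn": 0, "claw": 1}
  ]
}}

```text
t: 19.23
tcp_pos: [0.5156, 0.032, 0.1942]
tcp_rot: [2.211, 2.216, 0.008]
ft_force: [-4.5, -1.0, 11.7]
opening: 0.169
```

{"name": "jog_arm", "arguments": {
  "plan": [
    {"dx": 0, "dy": 0, "dz": -0.1, "turn": 0, "claw": 1},
    {"dx": 0, "dy": 0, "dz": -0.2, "turn": 0, "claw": 1},
    {"dx": 0, "dy": 0, "dz": -0.3, "turn": 0, "claw": 1}
  ]
}}

```text
t: 19.6
tcp_pos: [0.5158, 0.032, 0.193]
tcp_rot: [2.21, 2.215, 0.009]
ft_force: [-5.0, 0.1, 13.0]
opening: 0.166
```

Run:
```python
from h import *
from scipy.spatial.transform import Rotation as R
s=arm.state();r=R.from_rotvec(s["tcp_rot"]).as_matrix();print(s["t"],s["tcp_pos"],s["ft_force"],s["moment"]);print(r[:,2],r[:,1])
print(s["tcp_pos"]+r[:,2]*.1195, s["tau"])
a=arm.get_image("side")
A=cv2.resize(a[140:230,245:315],None,fx=6,fy=6,interpolation=cv2.INTER_CUBIC)
cv2.imwrite("pics/i4.png",A[:,:,::-1])
s=arm.state();print(s["ft_force"],s["tcp_pos"])
```

```text
19.6 [0.51581766 0.03204306 0.19296671] [-5.04888539  0.11672139 12.95429424] [-0.02494961  1.3164127  -0.05217341]
[ 0.01315779 -0.00467702 -0.99990249] [0.99991028 0.00257116 0.01314586]
[0.51739002 0.03148415 0.07347836] [-1.51393670e-01 -3.11896348e+01 -3.13709307e+01  2.53014034e-02
 -1.80139896e+00  3.05141875e-03]
[-3.8952471  -0.07381496 11.93390965] [0.51583475 0.03199678 0.19288267]
```

View pics/i4.png

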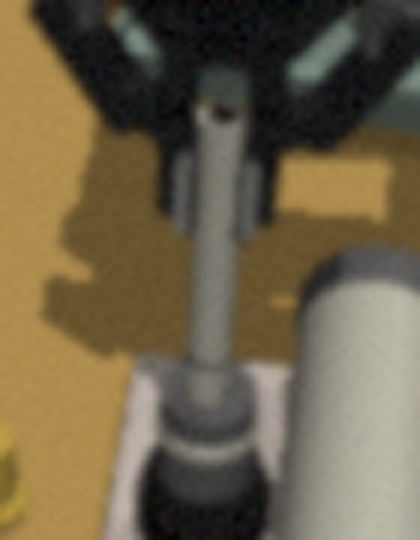

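The tool has tilted 0.013 rad with the foot toward +x, because each call starts from the load-deflected pose. I'll shift -x to relieve the side load before pushing on, and use longer calls from here.

{"name": "jog_arm", "arguments": {
  "plan": [
    {"dx": -0.05, "dy": 0, "dz": 0, "turn": 0, "claw": 1},
    {"dx": -0.1, "dy": 0, "dz": 0, "turn": 0, "claw": 1},
    {"dx": -0.15, "dy": 0, "dz": 0, "turn": 0, "claw": 1},
    {"dx": -0.15, "dy": 0, "dz": 0, "turn": 0, "claw": 1}
  ]
}}

```text
t: 20.15
tcp_pos: [0.515, 0.032, 0.1946]
tcp_rot: [2.208, 2.214, 0.013]
ft_force: [-2.6, -0.4, 11.2]
opening: 0.17
```

```bash
cat > st.py <<'E'
from h import *
from scipy.spatial.transform import Rotation as R
F=[];M=[]
s=arm.state()
for i in range(4):
    F.append(s["ft_force"]);M.append(s["moment"]);a=arm.get_image("side");s=arm.state()
z=R.from_rotvec(s["tcp_rot"]).as_matrix()[:,2];p=s["tcp_pos"]
print(round(s["t"],2),"F",np.mean(F,0).round(2),"M",np.mean(M,0).round(2),"z",z.round(4));f=p+z*.1195
print("tcp",p.round(4),"foot",f.round(4)); Fz=np.mean(F,0)[2]+.7
print("mouth z~",.1-.0006*max(0,Fz-1),"depth",.1-.0006*max(0,Fz-1)-f[2])
E
python3 st.py
```

```text
20.35 F [-2.32  0.24 10.43] M [-0.04  0.59  0.  ] z [ 0.0162 -0.0048 -0.9999]
tcp [0.515  0.032  0.1946] foot [0.5169 0.0314 0.0751]
mouth z~ 0.09392254183956547 depth 0.018847338252316298
```

{"name": "jog_arm", "arguments": {
  "plan": [
    {"dx": -0.05, "dy": 0, "dz": 0, "turn": 0, "claw": 1},
    {"dx": -0.1, "dy": 0, "dz": -0.1, "turn": 0, "claw": 1},
    {"dx": -0.15, "dy": 0, "dz": -0.2, "turn": 0, "claw": 1},
    {"dx": -0.15, "dy": 0, "dz": -0.3, "turn": 0, "claw": 1},
    {"dx": -0.15, "dy": 0, "dz": -0.4, "turn": 0, "claw": 1},
    {"dx": -0.15, "dy": 0, "dz": -0.5, "turn": 0, "claw": 1},
    {"dx": -0.15, "dy": 0, "dz": -0.6, "turn": 0, "claw": 1},
    {"dx": -0.15, "dy": 0, "dz": -0.7, "turn": 0, "claw": 1}
  ]
}}

```text
t: 21.35
tcp_pos: [0.5146, 0.032, 0.1905]
tcp_rot: [2.206, 2.211, 0.018]
ft_force: [-3.4, -0.1, 15.2]
opening: 0.167
```

```bash
python3 st.py
```

```text
21.55 F [-2.85  0.09 15.4 ] M [-0.02  0.81 -0.  ] z [ 0.0214 -0.0048 -0.9998]
tcp [0.5146 0.032  0.1905] foot [0.5172 0.0315 0.0711]
mouth z~ 0.09094123741394379 depth 0.019864224272926903
```

The tilt keeps growing, now 0.021 rad, and most of the motion is the head sinking. Rather than force it, I'll withdraw and turn the tool about -160°. That flips the lean to the other side, so load deflection will bring it back toward upright. Then I'll re-enter with fewer, longer strokes.

{"name": "jog_arm", "arguments": {
  "plan": [
    {"dx": 0, "dy": 0, "dz": 0.3, "turn": 0, "claw": 1},
    {"dx": 0, "dy": 0, "dz": 0.6, "turn": 0, "claw": 1},
    {"dx": 0, "dy": 0, "dz": 0.9, "turn": 0, "claw": 1},
    {"dx": 0, "dy": 0, "dz": 1.2, "turn": 0, "claw": 1},
    {"dx": 0, "dy": 0, "dz": 1.6, "turn": 0, "claw": 1},
    {"dx": 0, "dy": 0, "dz": 2, "turn": 0, "claw": 1},
    {"dx": 0, "dy": 0, "dz": 2.5, "turn": 0, "claw": 1},
    {"dx": 0, "dy": 0, "dz": 3, "turn": 0, "claw": 1},
    {"dx": 0, "dy": 0, "dz": 3.6, "turn": 0, "claw": 1},
    {"dx": 0, "dy": 0, "dz": 4.2, "turn": 0, "claw": 1},
    {"dx": 0, "dy": 0, "dz": 4.8, "turn": 0, "claw": 1}
  ]
}}

```text
t: 22.92
tcp_pos: [0.5146, 0.032, 0.239]
tcp_rot: [2.205, 2.211, 0.018]
ft_force: [0.5, -0.7, -0.6]
opening: 0.164
```

```bash
python3 st.py
python3 - <<'E'
from h import *
a=arm.get_image("side")
A=cv2.resize(a[130:230,240:320],None,fx=6,fy=6,interpolation=cv2.INTER_CUBIC)
cv2.imwrite("pics/j1.png",A[:,:,::-1])
E
```

```text
23.12 F [-0.05 -0.11 -0.27] M [0.01 0.02 0.02] z [ 0.0215 -0.0048 -0.9998]
tcp [0.5146 0.032  0.2386] foot [0.5172 0.0314 0.1191]
mouth z~ 0.1 depth -0.019098210311085537
```

View pics/j1.png

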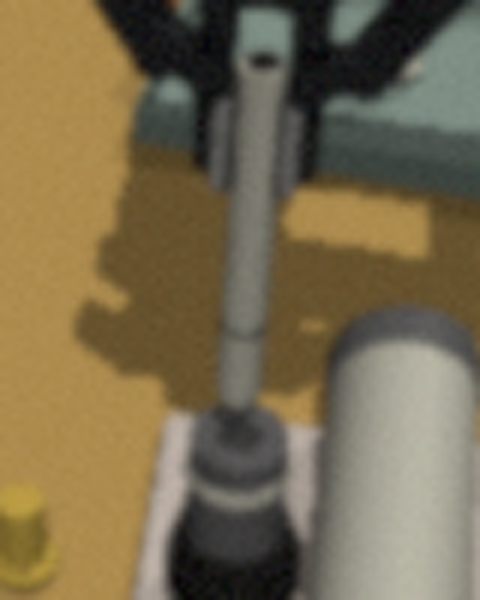

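```bash
cat > edge.py <<'E'
from h import *
from scipy.ndimage import gaussian_filter1d
def prof(im,r0,r1,c0,c1):
    g=im[r0:r1,c0:c1].astype(float)
    return g.mean(0)
im=np.mean([arm.get_image("side").astype(float) for _ in range(3)],0)
def edges(row,c0,c1,ch):
    g=gaussian_filter1d(im[row-0:row+1,:,ch].mean(0),.7);d=np.gradient(g)
    seg=d[c0:c1];out=[]
    for i in (np.argmax(np.abs(seg[:(c1-c0)//2])),(c1-c0)//2+np.argmax(np.abs(seg[(c1-c0)//2:]))):
        i=min(max(i,1),len(seg)-2);a,b,c=np.abs(seg[i-1:i+2]);out.append(c0+i+.5*(a-c)/(a-2*b+c))
    return np.array(out)
import sys
for row in range(170,197):
    e=edges(row,270,288,2 if row<195 else 0);print(row,e.round(2),"mid",e.mean().round(2),"w",(e[1]-e[0]).round(2))
print("head")
for row in range(200,222):
    e=edges(row,268,292,1);print(row,e.round(2),"mid",e.mean().round(2),"w",(e[1]-e[0]).round(2))
E
python3 edge.py
python3 - <<'E'
from h import *
from scipy.spatial.transform import Rotation as R
s=arm.state();z=R.from_rotvec(s["tcp_rot"]).as_matrix()[:,2];p=s["tcp_pos"]
for d in(.1195,.1,.08,.06):print(d,proj("side",p+z*d))
for h in(.1,.095,.09):print(h,proj("side",[.5158,.0316,h]))
E
```

```text
170 [277.95 284.79] mid 281.37 w 6.84
171 [277.86 284.75] mid 281.3 w 6.89
172 [277.81 284.9 ] mid 281.36 w 7.09
173 [277.79 284.69] mid 281.24 w 6.9
174 [277.6 284.6] mid 281.1 w 7.0
175 [277.62 284.5 ] mid 281.06 w 6.87
176 [277.22 284.17] mid 280.7 w 6.95
177 [277.25 284.12] mid 280.69 w 6.87
178 [277.12 283.97] mid 280.54 w 6.85
179 [277.05 283.88] mid 280.47 w 6.84
180 [277.03 283.91] mid 280.47 w 6.87
181 [276.9  283.82] mid 280.36 w 6.92
182 [276.96 283.81] mid 280.38 w 6.85
183 [277.01 283.71] mid 280.36 w 6.7
184 [277.42 283.34] mid 280.38 w 5.92
185 [277.27 282.81] mid 280.04 w 5.54
186 [276.45 283.85] mid 280.15 w 7.4
187 [276.55 283.33] mid 279.94 w 6.78
188 [276.69 283.26] mid 279.98 w 6.57
189 [276.51 283.1 ] mid 279.81 w 6.59
190 [276.29 283.  ] mid 279.64 w 6.71
191 [276.48 282.91] mid 279.7 w 6.43
192 [276.28 282.8 ] mid 279.54 w 6.53
193 [276.15 282.85] mid 279.5 w 6.7
194 [276.09 282.74] mid 279.42 w 6.65
195 [277.34 283.27] mid 280.3 w 5.92
196 [277.66 282.92] mid 280.29 w 5.26
head
200 [271.8  286.72] mid 279.26 w 14.92
201 [271.37 287.01] mid 279.19 w 15.64
202 
[... 303 characters left out ...]
04
210 [270.76 287.14] mid 278.95 w 16.38
211 [270.39 289.59] mid 279.99 w 19.19
212 [270.18 289.63] mid 279.9 w 19.45
213 [270.15 287.29] mid 278.72 w 17.14
214 [269.93 287.29] mid 278.61 w 17.37
215 [269.31 287.65] mid 278.48 w 18.34
216 [268.97 287.92] mid 278.44 w 18.96
217 [268.49 288.15] mid 278.32 w 19.67
218 [267.87 288.59] mid 278.23 w 20.71
219 [267.4  288.79] mid 278.1 w 21.39
220 [266.35 289.16] mid 277.76 w 22.81
221 [263.61 289.33] mid 276.47 w 25.72
0.1195 [279.34058246 195.69206648]
0.1 [279.83581939 189.29679182]
0.08 [280.36254898 182.49483472]
0.06 [280.90939178 175.43314443]
0.1 [279.56413013 201.78244117]
0.095 [279.48564267 203.34601026]
0.09 [279.40784061 204.89592508]
```

The foot and mouth columns put the port at x≈0.5164 and y≈0.0318. The tube's own image matches the prediction to 0.05 px. Now I'll turn the tool in free air above the port.

{"name": "jog_arm", "arguments": {
  "plan": [
    {"dx": 0, "dy": 0, "dz": 0, "turn": -6, "claw": 1},
    {"dx": 0, "dy": 0, "dz": 0, "turn": -16, "claw": 1},
    {"dx": 0, "dy": 0, "dz": 0, "turn": -26, "claw": 1},
    {"dx": 0, "dy": 0, "dz": 0, "turn": -36, "claw": 1},
    {"dx": 0, "dy": 0, "dz": 0, "turn": -46, "claw": 1},
    {"dx": 0, "dy": 0, "dz": 0, "turn": -56, "claw": 1},
    {"dx": 0, "dy": 0, "dz": 0, "turn": -66, "claw": 1},
    {"dx": 0, "dy": 0, "dz": 0, "turn": -76, "claw": 1},
    {"dx": 0, "dy": 0, "dz": 0, "turn": -86, "claw": 1},
    {"dx": 0, "dy": 0, "dz": 0, "turn": -96, "claw": 1},
    {"dx": 0, "dy": 0, "dz": 0, "turn": -106, "claw": 1},
    {"dx": 0, "dy": 0, "dz": 0, "turn": -110, "claw": 1}
  ]
}}

```text
t: 24.82
tcp_pos: [0.5145, 0.032, 0.238]
tcp_rot: [3.074, -0.544, -0.014]
ft_force: [0.3, 0.0, -1.3]
opening: 0.168
```

{"name": "jog_arm", "arguments": {
  "plan": [
    {"dx": 0.1, "dy": 0, "dz": 0, "turn": -10, "claw": 1},
    {"dx": 0.2, "dy": 0, "dz": 0, "turn": -20, "claw": 1},
    {"dx": 0.3, "dy": 0, "dz": 0, "turn": -30, "claw": 1},
    {"dx": 0.4, "dy": 0, "dz": 0, "turn": -40, "claw": 1},
    {"dx": 0.44, "dy": 0, "dz": 0, "turn": -47, "claw": 1},
    {"dx": 0.44, "dy": 0, "dz": 0, "turn": -49, "claw": 1},
    {"dx": 0.44, "dy": 0, "dz": 0, "turn": -49, "claw": 1}
  ]
}}

```text
t: 25.7
tcp_pos: [0.5188, 0.032, 0.2379]
tcp_rot: [2.578, -1.77, -0.025]
ft_force: [-0.9, -0.4, -0.2]
opening: 0.168
```

```bash
python3 st.py; python3 edge.py | sed -n '5,24p;30,33p';python3 - <<'E'
from h import *
from scipy.spatial.transform import Rotation as R
s=arm.state();z=R.from_rotvec(s["tcp_rot"]).as_matrix()[:,2];p=s["tcp_pos"];print(s["joint_positions"],s["t"])
for d in(.1195,.1,.08,.06):print(d,proj("side",p+z*d))
a=arm.get_image("side")
A=cv2.resize(a[130:230,240:320],None,fx=6,fy=6,interpolation=cv2.INTER_CUBIC)
cv2.imwrite("pics/j2.png",A[:,:,::-1])
E
```

```text
25.9 F [-0.28 -0.13 -0.63] M [0.01 0.   0.03] z [-0.0213 -0.0026 -0.9998]
tcp [0.5188 0.032  0.238 ] foot [0.5163 0.0317 0.1185]
mouth z~ 0.1 depth -0.018527573657042273
174 [276.56 283.41] mid 279.98 w 6.85
175 [276.51 283.35] mid 279.93 w 6.84
176 [276.39 283.34] mid 279.87 w 6.95
177 [276.52 283.19] mid 279.86 w 6.66
178 [276.48 283.28] mid 279.88 w 6.8
179 [276.6  283.16] mid 279.88 w 6.56
180 [276.48 283.1 ] mid 279.79 w 6.62
181 [276.4  283.04] mid 279.72 w 6.64
182 [276.53 282.96] mid 279.74 w 6.44
183 [276.8 282.9] mid 279.85 w 6.1
184 [277.   282.66] mid 279.83 w 5.66
185 [277.16 282.73] mid 279.94 w 5.57
186 [276.32 283.26] mid 279.79 w 6.95
187 [276.22 282.96] mid 279.59 w 6.74
188 [276.26 282.8 ] mid 279.53 w 6.54
189 [276.23 282.77] mid 279.5 w 6.54
190 [276.08 282.84] mid 279.46 w 6.76
191 [275.89 282.84] mid 279.36 w 6.95
192 [276.03 282.79] mid 279.41 w 6.76
193 [276.12 282.31] mid 279.21 w 6.19
201 [271.43 287.07] mid 279.25 w 15.64
202 [271.18 287.35] mid 279.27 w 16.17
203 [271.09 287.51] mid 279.3 w 16.42
204 [270.99 287.56] mid 279.27 w 16.57
[-0.00797807  0.05663845  1.41669364 -0.00282064  1.6896365   2.76724344] 26.05
0.1195 [279.64242229 195.88338144]
0.1 [279.76796258 189.43964615]
0.08 [279.90143603 182.58871826]
0.06 [280.03995155 175.47899011]
```

View pics/j2.png

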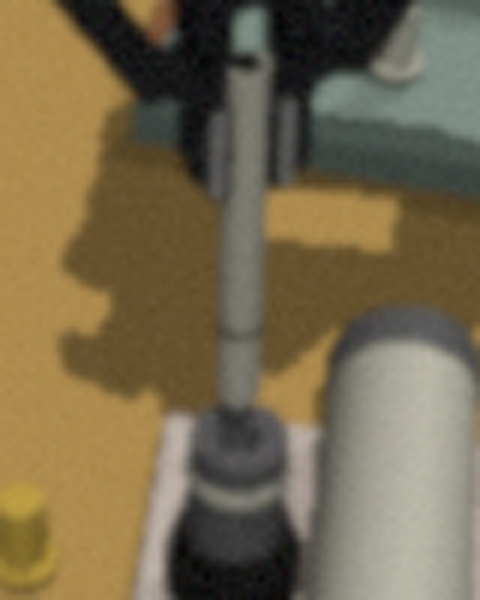

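The foot now appears about 0.6 mm too far toward +x of the bore axis, so I'm correcting by -0.06 cm and entering to about 11 mm depth.

{"name": "jog_arm", "arguments": {
  "plan": [
    {"dx": -0.06, "dy": 0, "dz": -0.4, "turn": 0, "claw": 1},
    {"dx": -0.06, "dy": 0, "dz": -0.9, "turn": 0, "claw": 1},
    {"dx": -0.06, "dy": 0, "dz": -1.3, "turn": 0, "claw": 1},
    {"dx": -0.06, "dy": 0, "dz": -1.6, "turn": 0, "claw": 1},
    {"dx": -0.06, "dy": 0, "dz": -1.9, "turn": 0, "claw": 1},
    {"dx": -0.06, "dy": 0, "dz": -2.1, "turn": 0, "claw": 1},
    {"dx": -0.06, "dy": 0, "dz": -2.3, "turn": 0, "claw": 1},
    {"dx": -0.06, "dy": 0, "dz": -2.5, "turn": 0, "claw": 1},
    {"dx": -0.06, "dy": 0, "dz": -2.7, "turn": 0, "claw": 1},
    {"dx": -0.06, "dy": 0, "dz": -2.9, "turn": 0, "claw": 1},
    {"dx": -0.06, "dy": 0, "dz": -2.9, "turn": 0, "claw": 1}
  ]
}}

```text
t: 27.48
tcp_pos: [0.5182, 0.032, 0.2088]
tcp_rot: [2.577, -1.772, -0.026]
ft_force: [0.2, 0.2, -0.3]
opening: 0.173
```

```bash
python3 st.py
```

```text
27.68 F [-0.13  0.01 -0.65] M [-0.01 -0.03 -0.  ] z [-0.0212 -0.0026 -0.9998]
tcp [0.5183 0.032  0.2091] foot [0.5157 0.0317 0.0896]
mouth z~ 0.1 depth 0.010395738743984362
```

{"name": "jog_arm", "arguments": {
  "plan": [
    {"dx": 0, "dy": 0, "dz": -0.18, "turn": 0, "claw": 1},
    {"dx": 0, "dy": 0, "dz": -0.36, "turn": 0, "claw": 1},
    {"dx": -0.01, "dy": 0, "dz": -0.54, "turn": 0, "claw": 1},
    {"dx": -0.02, "dy": 0, "dz": -0.72, "turn": 0, "claw": 1},
    {"dx": -0.03, "dy": 0, "dz": -0.9, "turn": 0, "claw": 1},
    {"dx": -0.04, "dy": 0, "dz": -1.08, "turn": 0, "claw": 1},
    {"dx": -0.05, "dy": 0, "dz": -1.26, "turn": 0, "claw": 1},
    {"dx": -0.06, "dy": 0, "dz": -1.44, "turn": 0, "claw": 1},
    {"dx": -0.07, "dy": 0, "dz": -1.62, "turn": 0, "claw": 1},
    {"dx": -0.08, "dy": 0, "dz": -1.8, "turn": 0, "claw": 1},
    {"dx": -0.08, "dy": 0, "dz": -1.98, "turn": 0, "claw": 1},
    {"dx": -0.08, "dy": 0, "dz": -2.16, "turn": 0, "claw": 1}
  ]
}}

```text
t: 29.18
tcp_pos: [0.518, 0.032, 0.1889]
tcp_rot: [2.578, -1.773, -0.022]
ft_force: [-1.9, -0.1, 8.3]
opening: 0.163
```

```bash
python3 st.py
```

```text
29.38 F [-1.13  0.2   7.27] M [ 0.09  0.31 -0.01] z [-0.0186 -0.0027 -0.9998]
tcp [0.518  0.032  0.1889] foot [0.5158 0.0317 0.0694]
mouth z~ 0.09581862600383291 depth 0.026435669097866557
```

That got past the seal: depth is about 26 mm, with about 8 N of sliding drag and only about 1 N of side load. I'm continuing gently toward the bottom.

{"name": "jog_arm", "arguments": {
  "plan": [
    {"dx": -0.02, "dy": 0, "dz": -0.12, "turn": 0, "claw": 1},
    {"dx": -0.04, "dy": 0, "dz": -0.24, "turn": 0, "claw": 1},
    {"dx": -0.06, "dy": 0, "dz": -0.36, "turn": 0, "claw": 1},
    {"dx": -0.08, "dy": 0, "dz": -0.48, "turn": 0, "claw": 1},
    {"dx": -0.08, "dy": 0, "dz": -0.6, "turn": 0, "claw": 1},
    {"dx": -0.08, "dy": 0, "dz": -0.72, "turn": 0, "claw": 1},
    {"dx": -0.08, "dy": 0, "dz": -0.84, "turn": 0, "claw": 1},
    {"dx": -0.08, "dy": 0, "dz": -0.96, "turn": 0, "claw": 1},
    {"dx": -0.08, "dy": 0, "dz": -1.06, "turn": 0, "claw": 1},
    {"dx": -0.08, "dy": 0, "dz": -1.16, "turn": 0, "claw": 1},
    {"dx": -0.08, "dy": 0, "dz": -1.24, "turn": 0, "claw": 1},
    {"dx": -0.08, "dy": 0, "dz": -1.3, "turn": 0, "claw": 1}
  ]
}}

```text
t: 30.88
tcp_pos: [0.5178, 0.032, 0.1774]
tcp_rot: [2.579, -1.774, -0.018]
ft_force: [-1.5, 1.1, 7.9]
opening: 0.167
```

```bash
python3 st.py
python3 - <<'E'
from h import *
a=arm.get_image("side")
A=cv2.resize(a[150:230,245:315],None,fx=7,fy=7,interpolation=cv2.INTER_CUBIC)
cv2.imwrite("pics/k1.png",A[:,:,::-1])
E
```

```text
31.07 F [-1.4   0.07  8.02] M [0.08 0.4  0.03] z [-0.016  -0.0028 -0.9999]
tcp [0.5178 0.032  0.1773] foot [0.5159 0.0316 0.0579]
mouth z~ 0.095366223485599 depth 0.03750528783610399
```

View pics/k1.png

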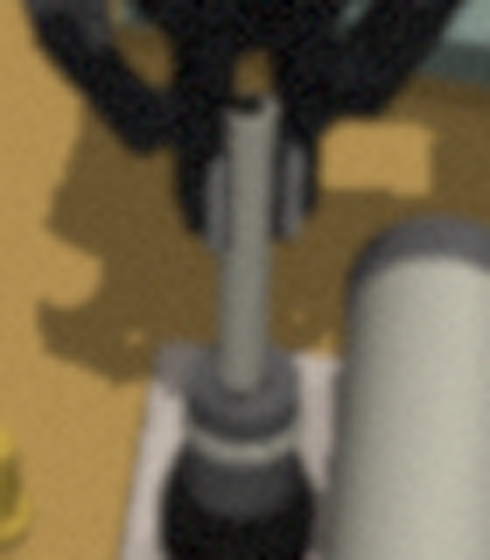

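Estimated depth is 37.5 mm and the band is down at the mouth line, but the force hasn't risen yet. I'll press a few more millimetres to feel the bottom.

{"name": "jog_arm", "arguments": {
  "plan": [
    {"dx": -0.02, "dy": 0, "dz": -0.1, "turn": 0, "claw": 1},
    {"dx": -0.03, "dy": 0, "dz": -0.2, "turn": 0, "claw": 1},
    {"dx": -0.04, "dy": 0, "dz": -0.3, "turn": 0, "claw": 1},
    {"dx": -0.04, "dy": 0, "dz": -0.4, "turn": 0, "claw": 1},
    {"dx": -0.04, "dy": 0, "dz": -0.5, "turn": 0, "claw": 1}
  ]
}}

```text
t: 31.75
tcp_pos: [0.5179, 0.0319, 0.1743]
tcp_rot: [2.58, -1.774, -0.015]
ft_force: [-3.8, -0.6, 13.3]
opening: 0.169
```

```bash
python3 st.py
```

```text
31.95 F [-3.55  0.   12.96] M [ 0.02  0.94 -0.01] z [-0.0136 -0.003  -0.9999]
tcp [0.5179 0.0319 0.1744] foot [0.5163 0.0315 0.0549]
mouth z~ 0.09240147475689356 depth 0.03746562518175689
```

The force rose 5 N over 2.9 mm, about 1.7 N/mm. That is exactly the mount's spring rate, so the tube isn't sliding any further. One small further press will confirm it.

{"name": "jog_arm", "arguments": {
  "plan": [
    {"dx": -0.03, "dy": 0, "dz": -0.1, "turn": 0, "claw": 1},
    {"dx": -0.06, "dy": 0, "dz": -0.2, "turn": 0, "claw": 1},
    {"dx": -0.08, "dy": 0, "dz": -0.3, "turn": 0, "claw": 1},
    {"dx": -0.08, "dy": 0, "dz": -0.4, "turn": 0, "claw": 1},
    {"dx": -0.08, "dy": 0, "dz": -0.45, "turn": 0, "claw": 1}
  ]
}}

```text
t: 32.58
tcp_pos: [0.5177, 0.0319, 0.1726]
tcp_rot: [2.582, -1.775, -0.01]
ft_force: [-3.8, -0.4, 16.0]
opening: 0.166
```

```bash
python3 st.py
```

```text
32.77 F [-3.66  0.08 15.2 ] M [ 0.04  1.2  -0.02] z [-0.0103 -0.0031 -0.9999]
tcp [0.5177 0.0319 0.1726] foot [0.5165 0.0315 0.0531]
mouth z~ 0.0910571156119693 depth 0.03792503716022415
```

The tube is firmly bottomed, with depth reading 37.9 mm against 38. I'll let the mount rise slowly with the tube to take the load off, then open.

{"name": "jog_arm", "arguments": {
  "plan": [
    {"dx": -0.02, "dy": 0, "dz": 0.1, "turn": 0, "claw": 1},
    {"dx": -0.04, "dy": 0, "dz": 0.2, "turn": 0, "claw": 1},
    {"dx": -0.06, "dy": 0, "dz": 0.3, "turn": 0, "claw": 1},
    {"dx": -0.06, "dy": 0, "dz": 0.4, "turn": 0, "claw": 1},
    {"dx": -0.06, "dy": 0, "dz": 0.5, "turn": 0, "claw": 1},
    {"dx": -0.06, "dy": 0, "dz": 0.6, "turn": 0, "claw": 1},
    {"dx": -0.06, "dy": 0, "dz": 0.65, "turn": 0, "claw": 1},
    {"dx": -0.06, "dy": 0, "dz": 0.65, "turn": 0, "claw": 1}
  ]
}}

```text
t: 33.78
tcp_pos: [0.5172, 0.0319, 0.1793]
tcp_rot: [2.582, -1.775, -0.01]
ft_force: [-2.0, 1.6, 4.5]
opening: 0.169
```

```bash
python3 st.py
```

```text
33.98 F [-1.11  1.11  4.6 ] M [0.18 0.31 0.03] z [-0.01   -0.0031 -0.9999]
tcp [0.5172 0.0319 0.1792] foot [0.516  0.0315 0.0597]
mouth z~ 0.09741975582791677 depth 0.037697323817732345
```

{"name": "jog_arm", "arguments": {
  "plan": [
    {"dx": 0, "dy": 0, "dz": 0.1, "turn": 0, "claw": 1},
    {"dx": 0, "dy": 0, "dz": 0.1, "turn": 0, "claw": 0.55},
    {"dx": 0, "dy": 0, "dz": 0.1, "turn": 0, "claw": 0.3},
    {"dx": 0, "dy": 0, "dz": 0.1, "turn": 0, "claw": 0.1},
    {"dx": 0, "dy": 0, "dz": 0.1, "turn": 0, "claw": 0},
    {"dx": 0, "dy": 0, "dz": 0.1, "turn": 0, "claw": 0}
  ],
  "grip_force": 20
}}

```text
t: 34.72
tcp_pos: [0.5172, 0.0319, 0.1801]
tcp_rot: [2.582, -1.775, -0.01]
ft_force: [-0.1, 0.2, 0.5]
opening: 0.501
```

```bash
python3 st.py
python3 - <<'E'
from h import *
print(arm.state()["opening"])
a=arm.get_image("side")
A=cv2.resize(a[140:230,245:315],None,fx=6,fy=6,interpolation=cv2.INTER_CUBIC)
cv2.imwrite("pics/l1.png",A[:,:,::-1])
E
```

```text
34.92 F [0.05 0.21 0.14] M [ 0.01 -0.01 -0.01] z [-0.01   -0.0031 -0.9999]
tcp [0.5172 0.0319 0.1802] foot [0.516  0.0315 0.0607]
mouth z~ 0.1 depth 0.03927297868410333
0.5039245418366675
```

View pics/l1.png

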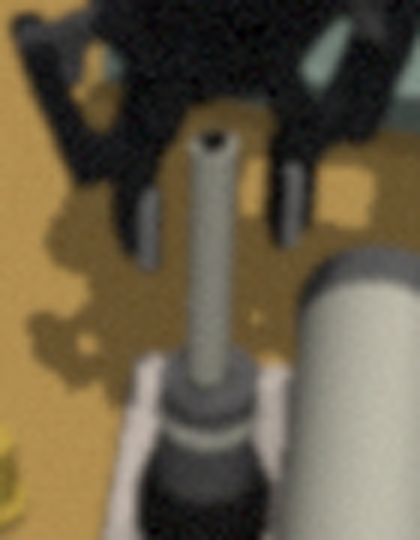

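The fingers are open on both sides of the tube, at crop columns 148 and 290 with the tube at 212. The tube stands with its band at the mouth line. I'll retreat straight up.

{"name": "jog_arm", "arguments": {
  "plan": [
    {"dx": 0, "dy": 0, "dz": 0.5, "turn": 0, "claw": 0},
    {"dx": 0, "dy": 0, "dz": 1.5, "turn": 0, "claw": 0},
    {"dx": 0, "dy": 0, "dz": 3.5, "turn": 0, "claw": 0},
    {"dx": 0, "dy": 0, "dz": 6, "turn": 0, "claw": 0},
    {"dx": 0, "dy": 0, "dz": 8.5, "turn": 0, "claw": 0},
    {"dx": 0, "dy": 0, "dz": 11, "turn": 0, "claw": 0},
    {"dx": -3, "dy": 3, "dz": 13, "turn": 0, "claw": 0},
    {"dx": -7, "dy": 7, "dz": 13, "turn": 0, "claw": 0},
    {"dx": -10, "dy": 11, "dz": 13, "turn": 0, "claw": 0},
    {"dx": -11, "dy": 15, "dz": 13, "turn": 0, "claw": 0},
    {"dx": -11, "dy": 18, "dz": 13, "turn": 0, "claw": 0},
    {"dx": -11, "dy": 18, "dz": 13, "turn": 0, "claw": 0}
  ]
}}

```text
t: 36.48
tcp_pos: [0.4244, 0.1381, 0.3083]
tcp_rot: [-2.645, 1.678, 0.037]
ft_force: [0.8, 0.6, -0.2]
opening: 0.501
```

Run:
```python
from h import *
a=arm.get_image("side");b=arm.get_image("top")
cv2.imwrite("pics/m0.png",a[:,:,::-1])
A=cv2.resize(a[145:225,250:310],None,fx=7,fy=7,interpolation=cv2.INTER_CUBIC)
B=cv2.resize(b[195:275,220:280],None,fx=7,fy=7,interpolation=cv2.INTER_CUBIC)
cv2.imwrite("pics/m1.png",np.hstack([A,B])[:,:,::-1]);print(arm.state()["t"],arm.state()["ft_force"],arm.state()["tcp_pos"])
for h in(.212,.1):
  q=proj("side",[.5164,.0318,h]);r=proj("top",[.5164,.0318,h]);print(h,q,(q-[250,145]+.5)*7-.5,r,(r-[220,195]+.5)*7-.5)
```

```text
36.575 [-0.20560064 -0.84747758  0.0731459 ] [0.42415746 0.13788287 0.30816719]
0.212 [281.21764207 162.78787417] [221.5234945  127.51511917] [248.02843718 216.73662625] [199.19906023 155.15638374]
0.1 [279.28847103 201.81683046] [208.01929718 400.71781319] [249.12038637 221.30045124] [206.84270461 187.10315868]
```

View pics/m1.png

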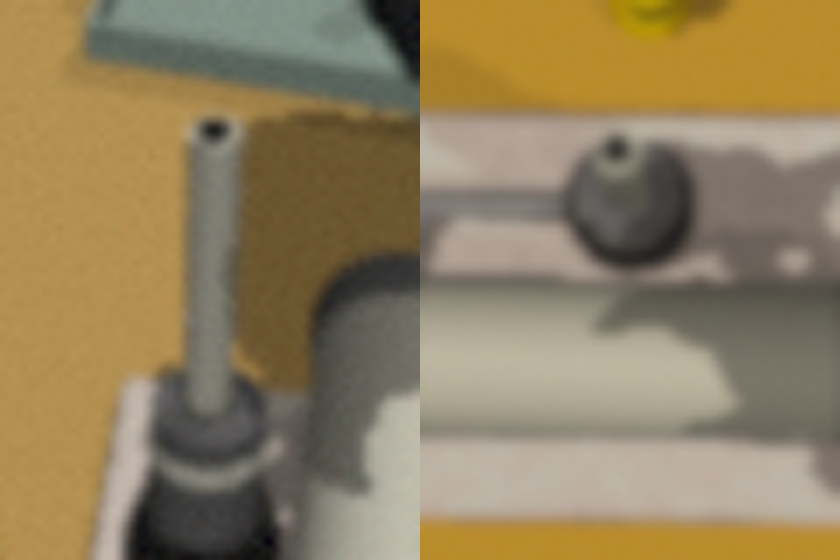

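View pics/m0.png

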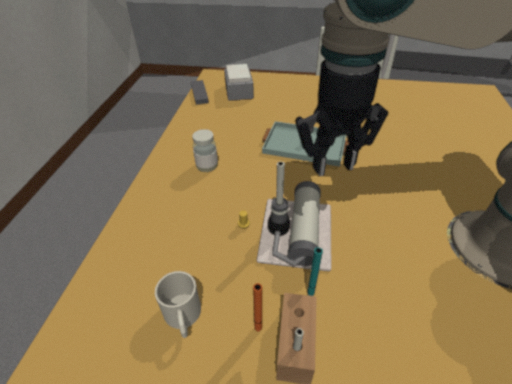

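The side crop shows the tube's top at (215,131) where a fully home tube predicts (221,127), so it isn't standing high, and the band is hidden at the mouth. I'll triangulate the top and check the plug in the tray from above.

Run:
```python
from h import *
a=arm.get_image("side");b=arm.get_image("top")
print(tri((250+215.5/7-.5,145+131/7-.5),(220+196.5/7-.5,195+150.5/7-.5)))
A=cv2.resize(a[190:212,265:293],None,fx=16,fy=16,interpolation=cv2.INTER_CUBIC)
B=cv2.resize(b[180:300,330:430],None,fx=3,fy=352/120,interpolation=cv2.INTER_CUBIC)
cv2.imwrite("pics/m2.png",np.hstack([A,B])[:,:,::-1])
```

```text
(array([0.51815023, 0.03291262, 0.21157576]), np.float64(0.004611338203972082))
```

View pics/m2.png

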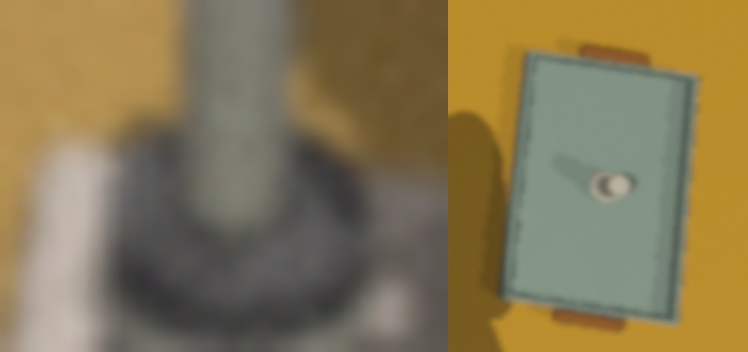

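The tube top triangulates to z = 0.2116 m, where fully home is 0.212. No band shows above the mouth, and the plug stands in the middle of the tray at crop (612,185). Handing in.

```bash
python3 -c "
from workcell import arm
print(arm.state()['t'],arm.sign_off())"
```

```text
the job is handed in; nothing more can be done
36.675 None
```

The job is done and handed in at 36.7 s of the 67 s allowed. The plug is standing in the middle of the serving tray. The longer white tube is fully home in the port, let go, with the arm clear of everything.

**First push:** It did not get past the seal. The tool leaned about 0.02 rad under load and the head mostly sank, reaching about 15 N. I withdrew instead of forcing it, turned the tool about 160° so the lean opposed the load, and pushed again. The second push went past the seal, and drag afterwards was about 8 N.

**Bottom contact:** Near the end the force rose at about 1.7 N/mm, the mount's own spring rate, while the depth stopped changing. The depth read 37.9 mm against the port's 38 mm, with a highest reading of about 16 N. I eased most of the load off before opening the fingers.

**Final checks:**
- The tube's top was measured at z = 0.2116 m (0.212 m is fully home), and no band shows above the mouth.
- The tube leans slightly, about 1–2 mm at its top, within the bore's clearance.
- The thin tube, mug and jar look unmoved in the last pictures.

One move call was refused for missing fields; nothing moved.

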